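# Set the sprung stop of a mask-stage fixture with a square-key driver

### The arm

A 7-joint arm with a two-finger parallel gripper is mounted at the origin on the work surface. World frame = base frame: x ahead of the robot, y to its left, z up, the work surface at z = 0. Lengths are in m, angles in rad, forces in N, time in s.
With the tool pointing down it reaches from about 0.4 to 0.85 m from the base axis. Payload 10.4 kg.
Tool frame: the origin (TCP) lies midway between the tips of the shut fingers; the grasp point (between the pads) lies 19 mm behind it; z points along the fingers, y is the line along which they close (so a half turn about z gives the same grasp; the last joint's range is limited). The gripper opens to 85 mm and grips with 20 to 120 N. Pads are 22 mm wide; open, the fingers measure 114 mm over their backs; the gripper's body (76 mm by 85 mm) begins 54 mm behind the grasp point. The pads swing forward as they close: fully open they stand 13 mm farther back than shut.
Start: joints at [-1.353, 0.332, -0.065, 1.46, 0.022, 1.35, -0.088], TCP at [0.149, 0.607, 0.2] pointing down, gripper open.
Joint ranges: [-2.6, 2.6], [-0.5, 2.12], [-1.47, 1.34], [0.16, 2.42], [-1.27, 4.41], [0.06, 2.06], [-2.6, 2.6]. Speed limits (rad/s): [2.22, 2.22, 2.79, 2.79, 3.14, 3.14, 3.14].

### API

Orientations are given as a unit quaternion [x, y, z, w].
In Python, from workcell import get_obs, camera, camera_params, hand_in gives the robot as it stands.
- The arm moves only by the tool carry_out, never from a script. Its argument "commands" is a list that holds one entry, the list of rows, each a list of 6 numbers: the shift along the tool's x, y, z in units of 40 mm (1.0 is 40 mm), then the turn, a rotation vector about the tool's x, y, z in units of 6 degrees (1.0 is 6 degrees). In form: [[[x, y, z, ax, ay, az], ...]]. A call has 1 to 20 rows; each row shifts and turns the commanded pose from where the row before left it, along the tool's axes as they then stand; what a row does not reach is not made up. A row lasts 1/12 s, in which the tool goes at most 41.7 mm and 7.16 degrees, less where a joint would pass 70% of its speed; a pose out of reach is approached as far as the arm can. A call is refused whole if a number of a shift passes 1 or a number of a turn 1, either way. A call with a gripper value outside its range is refused whole. "hand" is the closure, from -1 (fully open) to 1 (shut), set as the call begins (left out, the last holds). The fingers move at their own pace and stop on an object; "force" is the grip in N (left out, the last holds). Time passes only in rows, so rows that do not move let the fingers close. It gives the time, the measured TCP pose, the force, the opening and the grip force at its end, in the units of the state.
- get_obs(): the state, without advancing time (a new reading comes with each control period).
- camera(name): name is "scene" or "top" or "wrist"; returns the picture (384x512x3 uint8, red, green, blue); there is no depth.
- camera_params(name): a dict with "mtx" (3x3 intrinsics, pixels), "R" (3x3) and "t" (3): a world point X has camera coordinates R X + t. Camera axes: x right, y down, z forward; pixel columns grow to the right and rows downward; lengths in m; the calibration is good to about 2 mm. A picture is of the moment at which its call begins: read the wrist's pose just before it. camera_params takes no time and is no camera call; for the wrist camera it gives the pose at the moment of the call.
- hand_in(): hands the job in; it is judged then, once.
The state is a dict: "clock": time; "joint_pos": joint angles; "joint_velocities": joint speeds; "tau": joint torques, N m; "position": TCP position; "ee_rot": TCP orientation; "ft_force": force on the tool from outside, world axes, zero at the start; "torque": the same for the moment, N m; "grip_width": opening from 0.0 (shut) to 1.0 (fully open); "grasp_force": force on a finger pad.
Only numpy, scipy, OpenCV 4.12 (cv2) and the standard library are available. Lean on these libraries where they do the work, as an engineer would, in place of code of your own. Each camera call takes 0.05 s, during which the arm holds its last target. There are 200 camera calls.

### The job

Take the square-key driver out of its stand, put its bit in the stop screw on top of the fixture and screw the stop down until its sprung foot presses lightly on the setting block (about 8 N, and never more than 20 N). Put the driver back upright in its stand, then draw the block one to two centimetres by its tab, out along the rails, feeling it slide under a light drag, and leave it there, still lightly held under the foot. Leave everything else where it stands.

Things in the scene. Friction and masses are not known exactly. Their poses are not given: they have to be found in the camera images.
- fixture: Fixed grey bed, 220 x 130 mm, top 20 mm high, with a dark steel portal (36 mm along x, 116 mm wide, top 94 mm high) across it. Origin: underside, below the screw axis. x runs along the two guide rails, which are 43 mm apart, 10 mm high and open at both ends; -x is the tab's end, towards which the block is drawn.
- stop: Upright steel stop screw, 34 mm square head, 25 mm high; origin on its axis at the head's underside, 105 mm up at the start. Clockwise from above lowers it 4 mm per rad. Turning takes up to 0.1 N m (0.03 remains when paused), and some 0.007 more per N on its sprung foot (32 mm disc that turns with it, 6 N per mm). At first the foot clears the block by 1 to 7 mm, differing each time.
- socket (a point): Centre of the mouth of the square socket in the screw head (z up along the axis, x and y along the socket's walls). Socket 13.5 mm across, 16 mm deep.
- block: Loose white ceramic setting block 140 x 40 x 30 mm lying on the bed between the rails, under the foot; origin at the centre of its underside, x along its length. Near its -x end stands a tab, centre at x = -58 mm, 12 mm along x, 20 mm along y, top 75 mm above the origin. About 0.6 kg; takes about 4 N to slide free, about 14 N with 8 N on it.
- driver: Loose square-key driver, 130 mm long, 0.18 kg, standing upright in the stand. Origin at the centre of the bit's end, z up towards the handle. Bit 12 mm square (its end 9.5 mm), up to 17 mm; round shaft 14 mm thick up to 46 mm; black square handle 28 x 28 mm from 46 to 126 mm. x and y run along the flats of both bit and handle.
- stand: Fixed grey plastic block, 56 x 56 mm, 60 mm high, with a round hole down through it in which the driver hangs, its handle resting on the block's top. Origin at the centre of the underside. It may stand left or right of the fixture.
- stand_hole (a point): Centre of the mouth of the stand's hole, 22 mm across, 60 mm deep, at the stand's top. With the driver home, the driver's origin lies 46 mm below it.
- bottle: Bystander: amber bottle with a white cap, 56 mm across, 130 mm high; origin at its underside.
- wafer_box: Bystander: open white plastic box with dividers, 110 x 130 x 50 mm; origin at its underside.
- chuck_ring: Bystander: flat steel ring, 90 mm across, 14 mm high; origin at its underside.
Not all that is in view belongs to the job. Of the things that look like the driver, the middle-sized one is meant.

How it is judged:
By the outcome, as a careful person would: the job done as asked, in the order asked, and still so for the second after the job is handed in, with the robot touching nothing.
It also fails if it takes over 72 s, if anything falls off the work surface, if the arm or the gripper's body presses on something with over 40 N, if the wrist force passes 120 N, or if a joint passes its speed limit or range.

## Working session

There is one attempt and no reset: what is moved stays moved. The work goes in short steps, Python scripts to look and compute and a tool call to move; the robot and the scene stay as the last step left them, time stands still between calls to the robot, and variables do not carry over. Pictures are saved under pics/ and viewed, at most 10 in all, crops included, and the job is handed in when it is done.

Besides the shell and the picture viewer there is one more tool, called as a command line: name --argument value ..., lists and objects as JSON in quotes. carry_out: Moves the arm, as the interface text tells. Its arguments: {"type":"object","properties":{"commands":{"type":"array"},"hand":{"type":"number"},"force":{"type":"number"}},"required":["commands"]}

```bash
ls; mkdir -p pics
python3 - <<'E'
from workcell import *
import cv2,numpy as np
o=get_obs();print({k:np.round(v,3).tolist() for k,v in o.items()})
for n in("scene","top"):
    im=camera(n);cv2.imwrite(f'pics/{n}0.png',im[:,:,::-1]);p=camera_params(n);print(n,p)
a=cv2.imread('pics/scene0.png');b=cv2.imread('pics/top0.png')
cv2.imwrite('pics/top0b.png',cv2.resize(b,(800,600)))
cv2.imwrite('pics/scene0b.png',cv2.resize(a,(800,600)))
E
```

```text
pics
{'clock': 0.0, 'joint_pos': [-1.353, 0.333, -0.065, 1.461, 0.022, 1.35, -0.089], 'joint_velocities': [0.0, -0.001, -0.0, -0.001, -0.001, 0.001, 0.0], 'tau': [-0.0, -62.543, 0.049, -39.161, 0.016, 0.01, -0.0], 'position': [0.149, 0.607, 0.199], 'ee_rot': [0.12, 0.993, -0.001, -0.0], 'ft_force': [-0.81, 0.917, 0.299], 'torque': [-0.009, -0.003, -0.021], 'grasp_force': 0.0, 'grip_width': 1.0}
scene {'mtx': array([[365.79463437,   0.        , 257.04922568],
       [  0.        , 365.79463437, 186.52460738],
       [  0.        ,   0.        ,   1.        ]]), 'R': array([[ 0.80421335,  0.59406611, -0.01806512],
       [ 0.31295753, -0.44911301, -0.83687221],
       [-0.5052707 ,  0.66737018, -0.54710014]]), 't': array([-0.40972825, -0.0891109 ,  1.1495153 ])}
top {'mtx': array([[483.20414835,   0.        , 258.19962399],
       [  0.        , 483.20414835, 187.55361361],
       [  0.        ,   0.        ,   1.        ]]), 'R': array([[ 5.61135341e-02, -9.98423995e-01, -8.92959655e-04],
       [-9.71320003e-01, -5.43832099e-02, -2.31473366e-01],
       [ 2.31060000e-01,  1.38561382e-02, -9.72840832e-01]]), 't': array([-0.04137085,  0.55429152,  1.25443885])}
```

View pics/top0b.png

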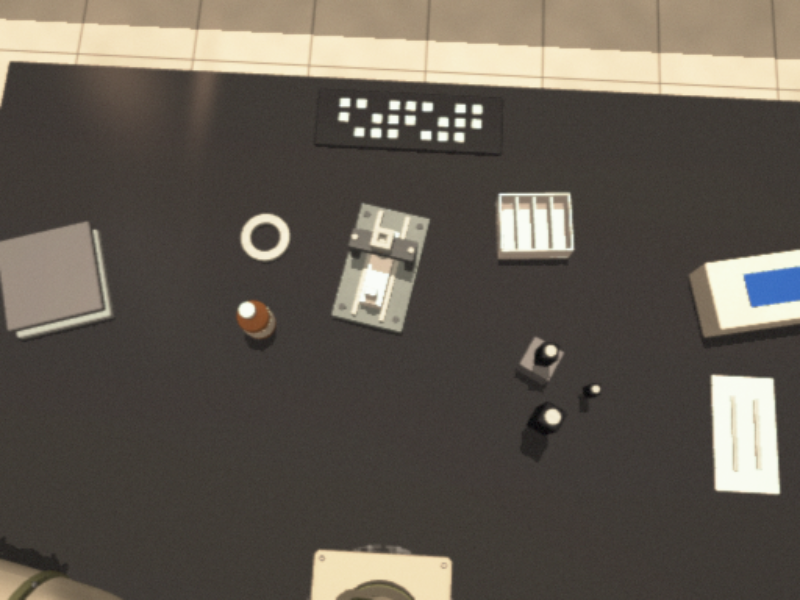

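View pics/scene0b.png

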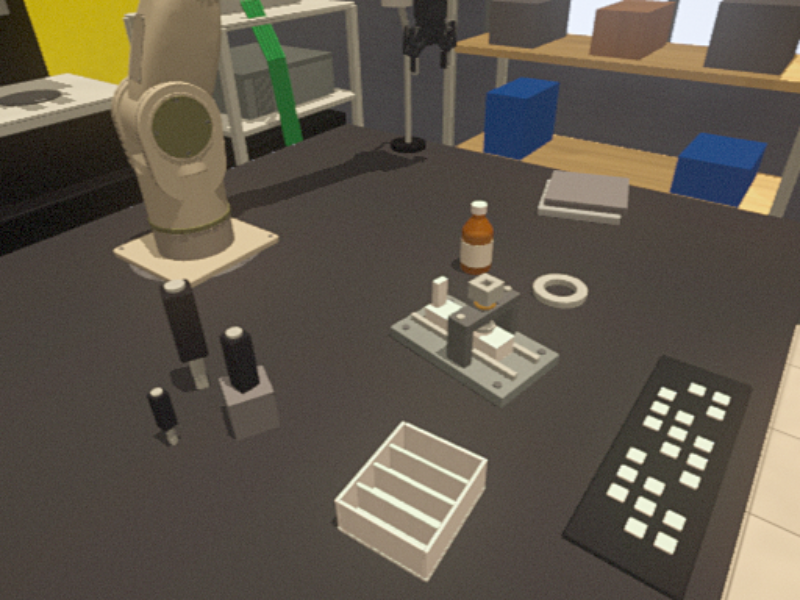

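The top view shows three look-alikes, in 800x600 pixels: the tall one at (548,418), the tiny one at (593,390), and the one in the grey stand at (547,352). The last is middle-sized and in the stand, so it fits. The fixture is centred near (381,268), with the tab at its near end (373,292) and the screw at (382,240). Next I'll measure and confirm with a crop.

```bash
cat > h.py <<'E'
from workcell import *
import cv2,numpy as np
from scipy.spatial.transform import Rotation as Rn
def ray(n,uv,P=None):
    p=P or camera_params(n);d=np.linalg.inv(p['mtx'])@np.array([uv[0],uv[1],1.])
    return -p['R'].T@p['t'],p['R'].T@d
def onz(n,uv,z,P=None):
    c,d=ray(n,uv,P);return c+d*(z-c[2])/d[2]
def proj(n,X,P=None):
    p=P or camera_params(n);q=p['mtx']@(p['R']@np.array(X)+p['t']);return q[:2]/q[2]
def yaw(): 
    return Rn.from_quat(get_obs()['ee_rot']).as_matrix()
def go(X,tz=None):
    "shift in tool axes (units 40mm) to world TCP X; z-turn in units of 6deg to get tool y axis along angle tz mod 180"
    o=get_obs();M=yaw();s=M.T@(np.array(X)-o['position'])/.04
    r=None
    if tz is not None:
        a=np.arctan2(M[1,1],M[0,1]);d=(tz-a+np.pi/2)%np.pi-np.pi/2;r=-np.degrees(d)/6
    # tilt correction
    z=M.T@np.array([0,0,-1.]);tilt=np.degrees(np.cross([0,0,1],z))/6
    print('pos',o['position'].round(4),'shift',s.round(2),'turnz',r,'tilt',tilt.round(2),'yawy',np.degrees(np.arctan2(M[1,1],M[0,1])).round(2))
E
python3 - <<'E'
from h import *
b=cv2.imread('pics/top0.png');s=.64
hsv=cv2.cvtColor(b,cv2.COLOR_BGR2HSV)
def rect(x0,y0,x1,y1,z,lo,hi,nm):
    m=np.zeros(b.shape[:2],np.uint8);m[y0:y1,x0:x1]=cv2.inRange(hsv,lo,hi)[y0:y1,x0:x1]
    c=max(cv2.findContours(m,0,2)[0],key=cv2.contourArea);r=cv2.minAreaRect(c)
    P=np.array([onz('top',p,z) for p in cv2.boxPoints(r)]);print(nm,np.round(r[0],1),'ctr',P.mean(0).round(4),'edges',np.linalg.norm(np.diff(P,axis=0),axis=1).round(3),'ang',np.degrees(np.arctan2(*(P[1]-P[0])[1::-1])).round(1))
rect(205,125,280,217,.02,(0,0,70),(180,90,255),'bed')
rect(325,210,365,250,.06,(0,0,70),(180,90,255),'stand')
for nm,uv,z in (('cap',(547*s,352*s),.144),('screw',(382*s,238*s),.13),('tab',(372*s,287*s),.095),('bottle',(247*s,309*s),.13),('big',(552*s,416*s),.17),('small',(594*s,389*s),.07),('ring',(265*s,237*s),.014)):
    print(nm,onz('top',uv,z).round(3))
a=cv2.imread('pics/scene0.png')
A=cv2.resize(a[170:290,80:190],(440,480),interpolation=2);B=cv2.resize(b[205:285,325:395],(350,400),interpolation=2)
o=np.zeros((480,800,3),np.uint8);o[:,:440]=A;o[:400,445:795]=B;cv2.imwrite('pics/crop1.png',o)
E
```

```text
bed [242.7 169.8] ctr [0.6181 0.0373 0.02  ] edges [0.229 0.145 0.227] ang -9.3
stand [346.  228.6] ctr [ 0.4571 -0.252   0.06  ] edges [0.063 0.064 0.063] ang -27.2
cap [ 0.453 -0.248  0.144]
screw [0.634 0.03  0.13 ]
tab [0.556 0.044 0.095]
bottle [0.499 0.245 0.13 ]
big [ 0.349 -0.252  0.17 ]
small [ 0.406 -0.341  0.07 ]
ring [0.66  0.252 0.014]
```

View pics/crop1.png

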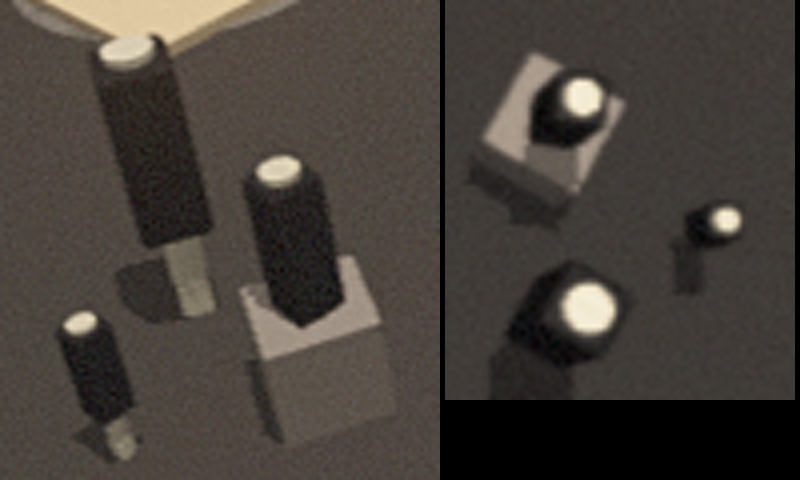

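The crop confirms it: the middle-sized driver stands in the grey stand (left crop, cap at (280,170)). The tall and tiny ones stand free on the table. Moving over.

carry_out --commands '[[[-0.75,-0.46,-0.25,0,0,0],[-0.75,-0.46,-0.25,0,0,0],[-0.75,-0.46,-0.25,0,0,0],[-0.75,-0.46,-0.25,0,0,0],[-0.75,-0.46,-0.25,0,0,0],[-0.75,-0.46,-0.25,0,0,0],[-0.75,-0.46,-0.25,0,0,0],[-0.75,-0.46,-0.25,0,0,0],[-0.75,-0.46,-0.25,0,0,0],[-0.75,-0.46,-0.25,0,0,0]]]' --hand -1

```text
clock: 0.93
position: [0.3973, 0.3552, 0.3002]
ee_rot: [0.12, 0.993, -0.0, -0.0]
ft_force: [1.0, 1.0, -0.1]
grip_width: 1.001
grasp_force: 0.0
```

carry_out --commands '[[[-0.28,-0.88,0,0,0,0],[-0.28,-0.88,0,0,0,0],[-0.28,-0.88,0,0,0,0],[-0.28,-0.88,0,0,0,0],[-0.28,-0.88,0,0,0,0],[-0.28,-0.88,0,0,0,0],[-0.28,-0.88,0,0,0,0],[-0.28,-0.88,0,0,0,0],[-0.28,-0.88,0,0,0,0],[-0.28,-0.88,0,0,0,0],[-0.28,-0.88,0,0,0,0],[-0.28,-0.88,0,0,0,0],[-0.28,-0.88,0,0,0,0],[-0.28,-0.88,0,0,0,0],[-0.28,-0.88,0,0,0,0],[0,0,0,0,0,0],[0,0,0,0,0,0]]]'

```text
clock: 2.35
position: [0.4331, -0.198, 0.2997]
ee_rot: [0.122, 0.992, -0.0, -0.0]
ft_force: [0.3, 0.1, -0.3]
grip_width: 1.0
grasp_force: 0.0
```

Run:
```python
from h import *
o=get_obs();print(o['joint_pos'].round(2),o['clock'])
go([.455,-.25,.3])
p=camera_params('wrist');print(p);im=camera('wrist');cv2.imwrite('pics/w1.png',im[:,:,::-1])
print(proj('wrist',[.455,-.25,.144],p),proj('wrist',[.455,-.25,.06],p))
```

```text
[-0.56 -0.12  0.83  1.7   0.09  1.51  1.59] 2.35
pos [ 0.4331 -0.198   0.2997] shift [-0.85 -1.13 -0.01] turnz None tilt [-0. -0.  0.] yawy 75.96
{'mtx': array([[296.51245757,   0.        , 258.83181172],
       [  0.        , 296.51245757, 191.74528679],
       [  0.        ,   0.        ,   1.        ]]), 'R': array([[ 2.41521364e-01,  9.70395492e-01,  1.43559272e-04],
       [ 9.27990792e-01, -2.31010524e-01,  2.92347786e-01],
       [ 2.83726137e-01, -7.04750142e-02, -9.56312058e-01]]), 't': array([ 0.08814898, -0.51349983,  0.33809595])}
[220.78591045 199.08050497] [227.92778133 180.66641577]
```

View pics/w1.png

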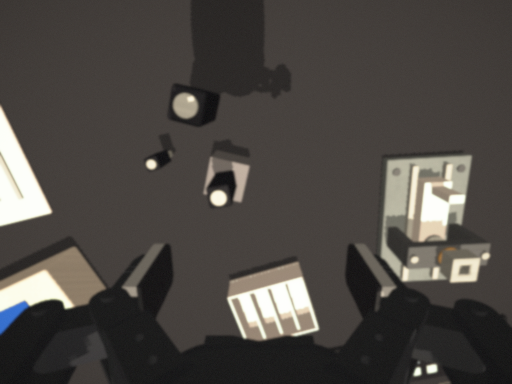

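The wrist view shows the middle driver's cap at (219,198) with the stand beneath. The fixture is at right, with the screw socket near (464,269). I'll go over the driver and look closer.

carry_out --commands '[[[-0.42,-0.56,0.5,0,0,0],[-0.42,-0.56,0.5,0,0,0],[0,0,0.5,0,0,0],[0,0,0.5,0,0,0],[0,0,0,0,0,0],[0,0,0,0,0,0],[0,0,0,0,0,0]]]'

```text
clock: 2.98
position: [0.4563, -0.2468, 0.2209]
ee_rot: [0.119, 0.993, 0.0, 0.0]
ft_force: [0.6, -0.8, 0.2]
grip_width: 1.004
grasp_force: 0.0
```

Run:
```python
from h import *
for uv in ((265,303),(303,325),(345,298)):
    print(onz('scene',(80+uv[0]/4,170+uv[1]/4),.06).round(4))
go([.455,-.25,.22])
p=camera_params('wrist');im=camera('wrist')[:,:,::-1];cv2.imwrite('pics/w2.png',im)
u=proj('wrist',[.455,-.25,.144],p);v=proj('wrist',[.455,-.25,.06],p);print(u,v)
x,y=np.clip(((u+v)/2).astype(int),[100,75],[412,309])
c=im[y-75:y+75,x-100:x+100];print('crop origin',x-100,y-75)
c=np.clip(c.astype(float)*2.5,0,255).astype(np.uint8)
cv2.imwrite('pics/w2c.png',cv2.resize(c,(800,600),interpolation=2))
```

```text
[ 0.4361 -0.2655  0.06  ]
[ 0.4637 -0.2651  0.06  ]
[ 0.4657 -0.2402  0.06  ]
pos [ 0.4563 -0.2468  0.2209] shift [ 0.01 -0.09  0.02] turnz None tilt [ 0.01  0.01 -0.  ] yawy 76.29
[255.5823582  190.21928862] [256.26465269 169.18712213]
crop origin 155 104
```

View pics/w2c.png

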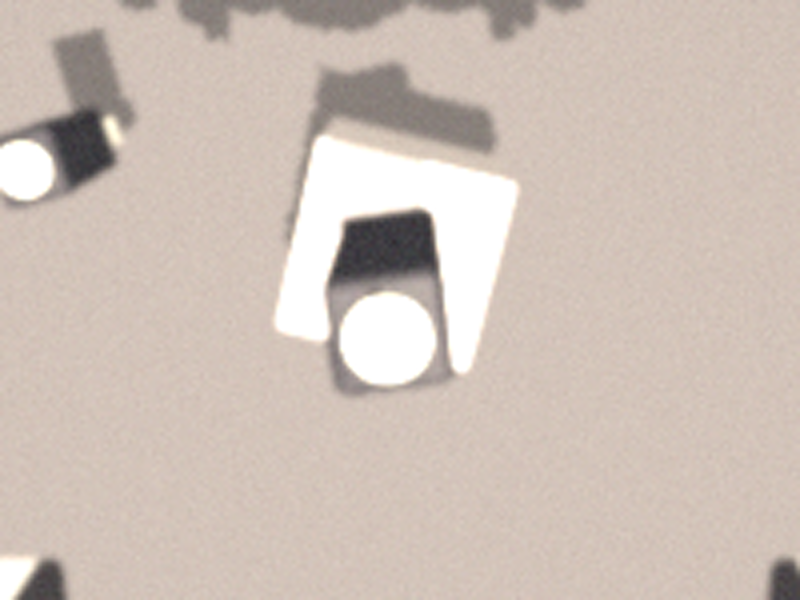

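Seen close, the handle's top corners are at crop pixels (329,287), (440,270), (455,380) and (338,393), and the cap is at (388,338). The handle is slightly turned in the view.

Run:
```python
from h import *
f=lambda u,z:onz('wrist',(155+u[0]/4,104+u[1]/4),z)
P=np.array([f(u,.14) for u in((329,287),(440,270),(455,380),(338,393))])
print(P.mean(0).round(4),'cap',f((388,338),.144).round(4))
for a,b in((0,1),(3,2),(0,3),(1,2)):
    d=P[b]-P[a];print(np.linalg.norm(d).round(4),np.degrees(np.arctan2(d[1],d[0])).round(1))
d=f((430,210),.06)-f((345,222),.06);print('bottom',np.linalg.norm(d),np.degrees(np.arctan2(d[1],d[0])))
S=np.array([f(u,.06) for u in((322,137),(519,184),(462,372),(278,330))]);print('stand',S.round(4),S.mean(0))
```

```text
[ 0.4532 -0.2525  0.14  ] cap [ 0.453 -0.253  0.144]
0.0248 85.3
0.0267 83.0
0.0248 -10.2
0.0258 -5.7
bottom 0.024522710328419798 84.45119013909968
stand [[ 0.4155 -0.2644  0.06  ]
 [ 0.4414 -0.2136  0.06  ]
 [ 0.4921 -0.2419  0.06  ]
 [ 0.4667 -0.2915  0.06  ]] [ 0.45393182 -0.25286054  0.06      ]
```

carry_out --commands '[[[0.04,-0.16,0,0,0,-0.62],[0,0,0,0,0,-0.62],[0,0,0.5,0,0,0],[0,0,0.6,0,0,0],[0,0,0.6,0,0,0],[0,0,0.6,0,0,0],[0,0,0.6,0,0,0],[0,0,0.47,0,0,0],[0,0,0,0,0,0],[0,0,0,0,0,0]]]'

```text
clock: 3.87
position: [0.453, -0.2532, 0.0859]
ee_rot: [0.055, 0.998, 0.0, -0.0]
ft_force: [-0.4, -0.7, 0.1]
grip_width: 0.996
grasp_force: 0.0
```

Run:
```python
from h import *
go([.4532,-.2527,.086],np.radians(83.7));print(get_obs()['joint_pos'].round(2),get_obs()['ft_force'].round(1))
```

```text
pos [ 0.453  -0.2532  0.0859] shift [-0.    0.01 -0.  ] turnz -0.004984686838264499 tilt [ 0. -0.  0.] yawy 83.67
[-0.38  0.27  0.92  1.92 -0.25  1.07  2.1 ] [-0.4 -0.7  0.1]
```

carry_out --commands '[[[0,0,0,0,0,0],[0,0,0,0,0,0],[0,0,0,0,0,0],[0,0,0,0,0,0],[0,0,0,0,0,0],[0,0,0,0,0,0],[0,0,0,0,0,0],[0,0,0,0,0,0],[0,0,0,0,0,0],[0,0,0,0,0,0]]]' --hand 1 --force 60

```text
clock: 4.7
position: [0.4531, -0.2534, 0.0858]
ee_rot: [0.055, 0.998, 0.0, 0.001]
ft_force: [-0.7, 1.3, 6.3]
grip_width: 0.314
grasp_force: 58.7
```

Run:
```python
from h import *
o=get_obs();print(o['ft_force'].round(1),o['torque'].round(2),o['grip_width'],o['grasp_force']);go([.4532,-.2527,.086])
```

```text
[-0.7  1.3  6.3] [ 0.3   0.27 -0.04] 0.31355210354009394 58.720813393592834
pos [ 0.4531 -0.2534  0.0858] shift [ 0.    0.02 -0.  ] turnz None tilt [ 0.    0.01 -0.  ] yawy 83.65
```

carry_out --commands '[[[0,0,-0.5,0,0,0],[0,0,-0.8,0,0,0],[0,0,-0.8,0,0,0],[0,0,-0.8,0,0,0],[0,0,-0.7,0,0,0],[-0.38,0.71,0,0,0,0],[-0.38,0.71,0,0,0,0],[-0.38,0.71,0,0,0,0],[-0.38,0.71,0,0,0,0],[-0.38,0.71,0,0,0,0],[-0.38,0.71,0,0,0,0],[-0.38,0.71,0,0,0,0],[-0.38,0.71,0,0,0,0],[0,0,0,0,0,0],[0,0,0,0,0,0],[0,0,0,0,0,0]]]'

```text
clock: 6.03
position: [0.5982, -0.0417, 0.2289]
ee_rot: [0.056, 0.998, -0.0, -0.0]
ft_force: [-0.3, -2.1, -1.5]
grip_width: 0.312
grasp_force: 59.8
```

Run:
```python
from h import *
o=get_obs();print(o['ft_force'].round(1),o['torque'].round(2),o['grip_width'].round(3),o['joint_pos'].round(2));go([.634,.03,.23])
p=camera_params('wrist');im=camera('wrist')[:,:,::-1];cv2.imwrite('pics/w3.png',im);np.save('p3.npy',p,allow_pickle=True)
u=proj('wrist',[.634,.03,.13],p);print(u)
t=proj('wrist',o['position'],p);print('tcp',t)
cv2.imwrite('pics/w3b.png',cv2.resize(im,(800,600),interpolation=2))
```

```text
Traceback (most recent call last):
AttributeError: 'float' object has no attribute 'round'
```

Run:
```python
from h import *
o=get_obs();print(o['ft_force'].round(1),o['torque'].round(2),o['joint_pos'].round(2));go([.634,.03,.23])
p=camera_params('wrist');im=camera('wrist')[:,:,::-1];cv2.imwrite('pics/w3.png',im);np.save('p3.npy',p,allow_pickle=True)
u=proj('wrist',[.634,.03,.13],p);print(u)
t=proj('wrist',o['position'],p);print('tcp',t)
cv2.imwrite('pics/w3b.png',cv2.resize(im,(800,600),interpolation=2))
```

```text
[-0.3 -2.1 -1.5] [-0.06  0.03 -0.02] [-0.66  0.33  0.83  1.52 -0.24  1.4   1.65]
pos [ 0.5982 -0.0417  0.2289] shift [-0.69  1.88 -0.03] turnz None tilt [-0.01 -0.01  0.  ] yawy 83.62
[335.95540636 211.53292755]
tcp [259.55316846 226.14861728]
```

View pics/w3b.png

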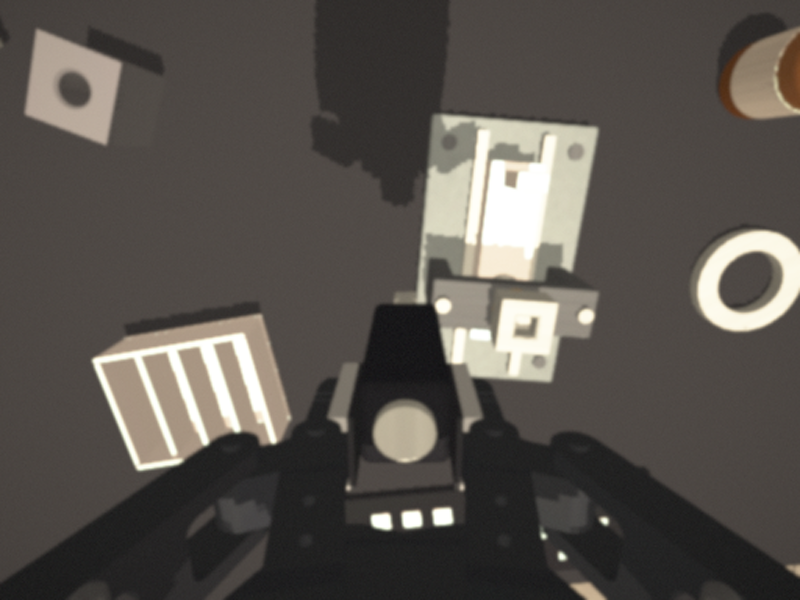

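The view shows the screw head at (527,325) with a dark socket at (527,327), the driver gripped upright at centre, and the stand hole at (74,89).

Run:
```python
from h import *
p=np.load('p3.npy',allow_pickle=True).item();im=cv2.imread('pics/w3.png')
g=cv2.GaussianBlur(cv2.resize(cv2.cvtColor(im,6)[175:240,300:375],None,fx=8,fy=8,interpolation=2),(5,5),0)
cv2.imwrite('pics/w3h.png',cv2.resize(g,(600,520)))
_,m=cv2.threshold(g,215,255,0)
cs,h=cv2.findContours(m,cv2.RETR_CCOMP,2)
for i,c in enumerate(cs):
    if cv2.contourArea(c)<2000: continue
    r=cv2.minAreaRect(c);B=[onz('wrist',(300+(q[0]-3.5)/8,175+(q[1]-3.5)/8),.13,p) for q in cv2.boxPoints(r)];B=np.array(B)
    print(i,h[0][i][3],cv2.contourArea(c),np.round(r[0],0),B.mean(0).round(4),np.linalg.norm(np.diff(B,axis=0),axis=1).round(4),[np.degrees(np.arctan2(*(B[k+1]-B[k])[1::-1])).round(1) for k in range(2)])
c,d=ray('wrist',(49,61),p)
hs=onz('wrist',(74/1.5625,89/1.5625),.06,p);print('hole',hs.round(4))
```

```text
3 -1 8507.5 [ 56. 350.] [0.638  0.0008 0.13  ] [0.0136 0.0177 0.0138] [np.float64(83.7), np.float64(-3.2)]
5 -1 83279.5 [287. 332.] [0.6394 0.0293 0.13  ] [0.0512 0.0359 0.0516] [np.float64(170.9), np.float64(77.0)]
6 5 10081.5 [293. 274.] [0.6313 0.0303 0.13  ] [0.0155 0.015  0.0156] [np.float64(170.9), np.float64(76.3)]
7 -1 2102.5 [252.  14.] [0.5978 0.0266 0.13  ] [0.0131 0.0034 0.0132] [np.float64(83.7), np.float64(-1.9)]
hole [ 0.4535 -0.252   0.06  ]
```

View pics/w3h.png

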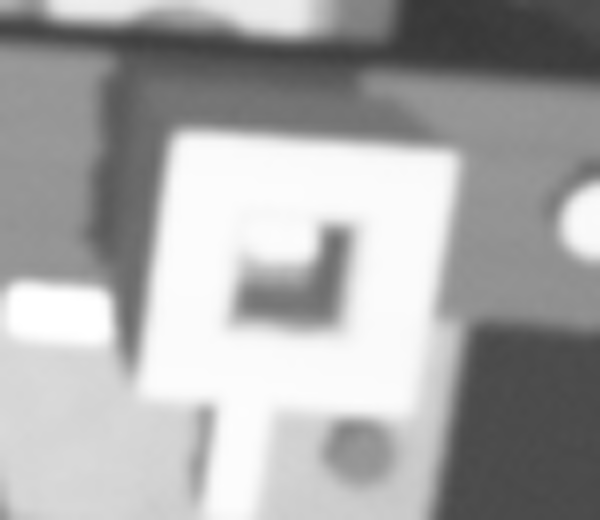

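The head's corners in this crop are (175,130), (460,152), (415,412) and (138,396). The socket's are about (241,215), (360,225), (346,330) and (227,325).

Run:
```python
from h import *
p=np.load('p3.npy',allow_pickle=True).item()
for Q in(((175,130),(460,152),(415,412),(138,396)),((243,215),(360,225),(346,330),(227,325))):
    P=np.array([onz('wrist',(300+(x-3.5)/8,175+(y-3.5)/8),.13,p) for x,y in Q])
    print(P.mean(0).round(4),[(np.linalg.norm(d).round(4),(np.degrees(np.arctan2(d[1],d[0]))%90).round(1)) for d in np.roll(P,-1,0)-P])
go([.6325,.03,.23],np.radians(80))
o=get_obs();print(o['position'][2])
# check camera bias: driver cap expected
im=cv2.imread('pics/w3.png');g=cv2.cvtColor(im,6);m=np.zeros_like(g);m[250:300,235:285]=cv2.inRange(g,120,255)[250:300,235:285]
c=max(cv2.findContours(m,0,2)[0],key=cv2.contourArea);e=cv2.minEnclosingCircle(c);print(e, onz('wrist',e[0],o['position'][2]-.0718+.13,p).round(4))
```

```text
[0.6313 0.0308 0.13  ] [(np.float64(0.0346), np.float64(79.1)), (np.float64(0.034), np.float64(79.8)), (np.float64(0.0347), np.float64(80.1)), (np.float64(0.0346), np.float64(79.6))]
[0.6312 0.0304 0.13  ] [(np.float64(0.0144), np.float64(78.6)), (np.float64(0.0137), np.float64(81.3)), (np.float64(0.0147), np.float64(81.1)), (np.float64(0.0143), np.float64(79.8))]
pos [ 0.5981 -0.0423  0.2291] shift [-0.65  1.89 -0.02] turnz 0.5928021388593784 tilt [-0. -0.  0.] yawy 83.56
0.2291172992020415
((258.7132568359375, 276.84149169921875), 19.964778900146484) [ 0.5971 -0.0421  0.2873]
```

carry_out --commands '[[[-0.16,0.475,0,0,0,0],[-0.16,0.475,0,0,0,0],[-0.16,0.475,0,0,0,0],[-0.17,0.475,0,0,0,0.64],[0,0,0,0,0,0],[0,0,0.3,0,0,0],[0,0,0.3,0,0,0],[0,0,0.15,0,0,0],[0,0,0,0,0,0],[0,0,0,0,0,0]]]'

```text
clock: 6.92
position: [0.6324, 0.031, 0.1986]
ee_rot: [0.089, 0.996, -0.0, -0.001]
ft_force: [0.4, -0.4, -0.8]
grip_width: 0.315
grasp_force: 59.8
```

carry_out --commands '[[[0,0,0.06,0,0,0],[0,0,0.06,0,0,0],[0,0,0,0,0,0],[0,0,0,0,0,0]]]'

```text
clock: 7.25
position: [0.6328, 0.0313, 0.1943]
ee_rot: [0.089, 0.996, -0.0, 0.0]
ft_force: [-0.4, -0.9, -2.6]
grip_width: 0.316
grasp_force: 59.7
```

carry_out --commands '[[[0,0,0.05,0,0,0],[0,0,0.05,0,0,0],[0,0,0,0,0,0],[0,0,0,0,0,0]]]'

```text
clock: 7.58
position: [0.6328, 0.0314, 0.1901]
ee_rot: [0.089, 0.996, -0.0, -0.0]
ft_force: [-1.0, -1.4, -2.4]
grip_width: 0.31
grasp_force: 59.7
```

Run:
```python
from h import *
o=get_obs();print(o['ft_force'].round(2),o['torque'].round(3),o['joint_pos'].round(2),o['clock']);go([.6323,.0305,.188],np.radians(79.7))
```

```text
[-1.   -1.4  -2.44] [-0.473  0.053 -0.027] [-0.7   0.44  0.79  1.49 -0.31  1.35  1.5 ] 7.5833
pos [0.6328 0.0314 0.1901] shift [ 0.01 -0.02  0.05] turnz 0.015594714701626626 tilt [-0. -0.  0.] yawy 79.79
```

carry_out --commands '[[[0,0,0.02,0,0,0.5],[0,0,0.02,0,0,0.5],[0,0,0.005,0,0,0.5],[0,0,0.005,0,0,0.5],[0,0,0.005,0,0,0.5],[0,0,0.005,0,0,0.5]]]'

```text
clock: 8.08
position: [0.6325, 0.0312, 0.188]
ee_rot: [0.245, 0.97, -0.0, -0.0]
ft_force: [-2.6, -1.8, 1.3]
grip_width: 0.313
grasp_force: 60.1
```

```bash
cat > t.py <<'E'
from h import *
o=get_obs();M=yaw();print('Tz',o['torque'].round(3),'tau7',o['tau'][6].round(3),'yaw',np.degrees(np.arctan2(M[1,1],M[0,1])).round(2),'F',o['ft_force'].round(1),o['position'].round(4),o['clock'])
E
python3 t.py
```

```text
Tz [-0.595  0.806  0.097] tau7 1.124 yaw 61.64 F [-2.6 -1.8  1.3] [0.6325 0.0312 0.188 ] 8.0833
```

carry_out --commands '[[[0,0,0.005,0,0,0.5],[0,0,0.005,0,0,0.5],[0,0,0.005,0,0,0.5]]]'

```text
clock: 8.33
position: [0.6325, 0.0313, 0.1874]
ee_rot: [0.32, 0.947, -0.0, -0.0]
ft_force: [-2.1, -2.3, -0.2]
grip_width: 0.315
grasp_force: 60.1
```

```bash
python3 t.py
```

```text
Tz [-0.513  0.807  0.063] tau7 1.119 yaw 52.65 F [-2.1 -2.3 -0.2] [0.6325 0.0313 0.1874] 8.3333
```

carry_out --commands '[[[0,0,0.005,0,0,0.5],[0,0,0.005,0,0,0.5],[0,0,0.005,0,0,0.5]]]'

```text
clock: 8.58
position: [0.6325, 0.0315, 0.1868]
ee_rot: [0.394, 0.919, -0.0, -0.0]
ft_force: [-2.9, -1.5, 0.5]
grip_width: 0.31
grasp_force: 60.1
```

```bash
python3 t.py
python3 - <<'E'
from h import *
im=camera('scene')[:,:,::-1];u=proj('scene',[.632,.031,.06]);print(u);x,y=u.astype(int)
cv2.imwrite('pics/s1.png',cv2.resize(im[y-45:y+45,x-60:x+60],(800,600),interpolation=2))
E
```

```text
Tz [-0.462  0.774  0.076] tau7 1.113 yaw 43.65 F [-2.9 -1.5  0.5] [0.6325 0.0315 0.1868] 8.5833
[308.85974743 206.44247501]
```

View pics/s1.png

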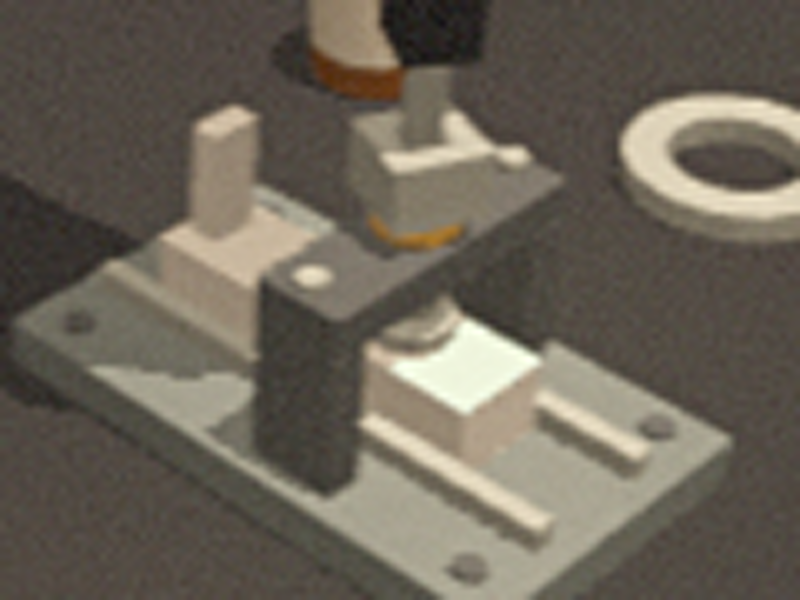

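The scene crop shows the bit seated in the head, with the foot just above the white block around (420,330). I'll keep turning in small steps and read the torque.

carry_out --commands '[[[0,0,0.005,0,0,0.5],[0,0,0.005,0,0,0.5]]]'

```text
clock: 8.8
position: [0.6325, 0.0315, 0.1863]
ee_rot: [0.44, 0.898, -0.0, -0.0]
ft_force: [-3.5, -0.9, -0.8]
grip_width: 0.311
grasp_force: 60.1
```

```bash
python3 t.py
```

```text
Tz [-0.403  0.834  0.097] tau7 1.274 yaw 37.75 F [-3.5 -0.9 -0.8] [0.6325 0.0315 0.1863] 8.8
```

carry_out --commands '[[[0,0,0.005,0,0,0.5],[0,0,0.005,0,0,0.5]]]'

```text
clock: 8.97
position: [0.6325, 0.0316, 0.1859]
ee_rot: [0.487, 0.874, -0.0, -0.0]
ft_force: [-2.8, -2.1, 0.2]
grip_width: 0.317
grasp_force: 60.1
```

```bash
python3 t.py
```

```text
Tz [-0.36   0.772  0.13 ] tau7 1.107 yaw 31.74 F [-2.8 -2.1  0.2] [0.6325 0.0316 0.1859] 8.9667
```

carry_out --commands '[[[0,0,0.005,0,0,0.5],[0,0,0.005,0,0,0.5]]]'

```text
clock: 9.13
position: [0.6326, 0.0317, 0.1855]
ee_rot: [0.532, 0.847, -0.0, -0.0]
ft_force: [-2.6, -1.0, 0.1]
grip_width: 0.315
grasp_force: 60.0
```

```bash
python3 t.py
```

```text
Tz [-0.272  0.809  0.128] tau7 1.1 yaw 25.75 F [-2.6 -1.   0.1] [0.6326 0.0317 0.1855] 9.1333
```

carry_out --commands '[[[0,0,0.003,0,0,0.25]]]'

```text
clock: 9.22
position: [0.6326, 0.0318, 0.1854]
ee_rot: [0.543, 0.84, -0.0, -0.0]
ft_force: [-2.0, -0.8, 0.7]
grip_width: 0.313
grasp_force: 60.1
```

```bash
python3 t.py; python3 -c "
from h import *
im=camera('scene')[:,:,::-1];u=proj('scene',[.632,.031,.06]);x,y=u.astype(int)
cv2.imwrite('pics/s2.png',cv2.resize(im[y-45:y+45,x-60:x+60],(800,600),interpolation=2))
a=cv2.imread('pics/s1.png');b=cv2.imread('pics/s2.png')
o=np.hstack([cv2.resize(i[260:400,340:520],(398,310)) for i in(a,b)]);cv2.imwrite('pics/s12.png',o)"; python3 t.py
```

```text
Tz [-0.296  0.846  0.045] tau7 -0.049 yaw 24.23 F [-2.  -0.8  0.7] [0.6326 0.0318 0.1854] 9.2167
Tz [-0.237  0.954  0.023] tau7 0.091 yaw 24.19 F [-2.7 -0.7  0.6] [0.6326 0.0317 0.1854] 9.2667
```

carry_out --commands '[[[0,0,0.002,0,0,0.25]]]'

```text
clock: 9.35
position: [0.6327, 0.0317, 0.1853]
ee_rot: [0.553, 0.833, -0.0, -0.0]
ft_force: [-2.6, -0.2, 0.6]
grip_width: 0.317
grasp_force: 60.1
```

```bash
python3 t.py
```

```text
Tz [-0.209  0.926  0.061] tau7 0.663 yaw 22.89 F [-2.6 -0.2  0.6] [0.6327 0.0317 0.1853] 9.35
```

View pics/s12.png

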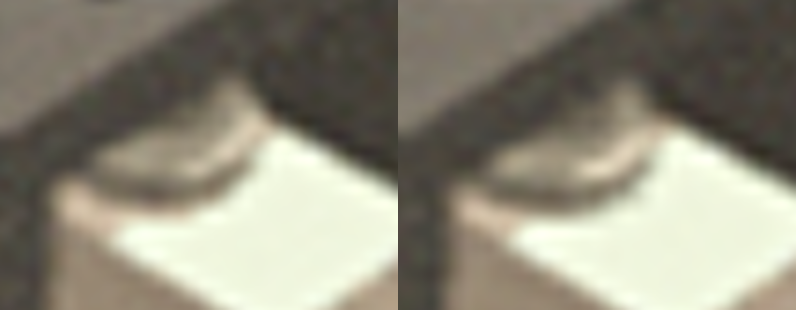

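The torque depends on turning speed. I'll back off a little and sweep forward at an even speed to place the contact point firmly.

carry_out --commands '[[[0,0,-0.01,0,0,-0.5],[0,0,-0.01,0,0,-0.5],[0,0,-0.01,0,0,-0.5],[0,0,-0.01,0,0,-0.5],[0,0,-0.01,0,0,-0.5],[0,0,-0.01,0,0,-0.5],[0,0,-0.01,0,0,-0.5],[0,0,-0.01,0,0,-0.5],[0,0,-0.01,0,0,-0.5],[0,0,-0.01,0,0,-0.5],[0,0,0,0,0,-0.5],[0,0,0,0,0,-0.5],[0,0,0,0,0,-0.5],[0,0,0,0,0,-0.5],[0,0,0,0,0,-0.5],[0,0,0,0,0,-0.5]]]'

```text
clock: 10.68
position: [0.6326, 0.0309, 0.1892]
ee_rot: [0.166, 0.986, -0.0, -0.0]
ft_force: [-3.5, -2.2, 1.3]
grip_width: 0.315
grasp_force: 60.3
```

```bash
python3 t.py
```

```text
Tz [-0.687  0.913 -0.129] tau7 -1.091 yaw 70.94 F [-3.5 -2.2  1.3] [0.6326 0.0309 0.1892] 10.6833
```

carry_out --commands '[[[0,0,0.005,0,0,0.5],[0,0,0.005,0,0,0.5],[0,0,0.005,0,0,0.5],[0,0,0.005,0,0,0.5],[0,0,0.005,0,0,0.5],[0,0,0.005,0,0,0.5],[0,0,0.005,0,0,0.5]]]'

```text
clock: 11.27
position: [0.6327, 0.0313, 0.1878]
ee_rot: [0.345, 0.939, -0.0, -0.0]
ft_force: [-3.6, -2.3, 0.4]
grip_width: 0.312
grasp_force: 60.4
```

```bash
python3 t.py
```

```text
Tz [-0.456  1.068  0.049] tau7 1.166 yaw 49.68 F [-3.6 -2.3  0.4] [0.6327 0.0313 0.1878] 11.2667
```

carry_out --commands '[[[0,0,0.005,0,0,0.5]]]'

```text
clock: 11.35
position: [0.6326, 0.0313, 0.1877]
ee_rot: [0.369, 0.929, -0.0, -0.0]
ft_force: [-3.4, -1.4, -0.6]
grip_width: 0.307
grasp_force: 60.4
```

```bash
python3 t.py
```

```text
Tz [-0.449  0.983  0.079] tau7 1.11 yaw 46.68 F [-3.4 -1.4 -0.6] [0.6326 0.0313 0.1877] 11.35
```

carry_out --commands '[[[0,0,0.005,0,0,0.5]]]'

```text
clock: 11.43
position: [0.6326, 0.0313, 0.1875]
ee_rot: [0.393, 0.919, -0.0, -0.0]
ft_force: [-2.8, -0.6, -0.1]
grip_width: 0.313
grasp_force: 60.4
```

```bash
python3 t.py
```

```text
Tz [-0.389  1.042  0.094] tau7 1.113 yaw 43.68 F [-2.8 -0.6 -0.1] [0.6326 0.0313 0.1875] 11.4333
```

carry_out --commands '[[[0,0,0.005,0,0,0.5]]]'

```text
clock: 11.52
position: [0.6326, 0.0314, 0.1873]
ee_rot: [0.417, 0.909, -0.0, -0.0]
ft_force: [-2.2, -0.8, 0.0]
grip_width: 0.316
grasp_force: 60.4
```

```bash
python3 t.py
```

```text
Tz [-0.334  0.973  0.05 ] tau7 1.112 yaw 40.69 F [-2.2 -0.8  0. ] [0.6326 0.0314 0.1873] 11.5167
```

carry_out --commands '[[[0,0,0.005,0,0,0.5]]]'

```text
clock: 11.6
position: [0.6326, 0.0315, 0.1871]
ee_rot: [0.441, 0.898, -0.0, -0.0]
ft_force: [-2.5, -1.0, 1.0]
grip_width: 0.318
grasp_force: 60.4
```

```bash
python3 t.py
```

```text
Tz [-0.308  0.948  0.065] tau7 1.109 yaw 37.69 F [-2.5 -1.   1. ] [0.6326 0.0315 0.1871] 11.6
```

carry_out --commands '[[[0,0,0.005,0,0,0.5]]]'

```text
clock: 11.68
position: [0.6326, 0.0315, 0.1869]
ee_rot: [0.464, 0.886, -0.0, -0.0]
ft_force: [-3.6, -1.1, 0.2]
grip_width: 0.313
grasp_force: 60.4
```

```bash
python3 t.py
```

```text
Tz [-0.288  0.936  0.063] tau7 1.107 yaw 34.69 F [-3.6 -1.1  0.2] [0.6326 0.0315 0.1869] 11.6833
```

carry_out --commands '[[[0,0,0.005,0,0,0.5]]]'

```text
clock: 11.77
position: [0.6326, 0.0316, 0.1866]
ee_rot: [0.487, 0.873, -0.0, -0.0]
ft_force: [-2.8, 0.2, 1.0]
grip_width: 0.316
grasp_force: 60.4
```

```bash
python3 t.py
```

```text
Tz [-0.306  0.982  0.076] tau7 1.106 yaw 31.69 F [-2.8  0.2  1. ] [0.6326 0.0316 0.1866] 11.7667
```

carry_out --commands '[[[0,0,0.005,0,0,0.5]]]'

```text
clock: 11.85
position: [0.6326, 0.0316, 0.1865]
ee_rot: [0.51, 0.86, 0.0, -0.0]
ft_force: [-2.6, -1.3, -0.8]
grip_width: 0.314
grasp_force: 60.4
```

```bash
python3 t.py
```

```text
Tz [-0.213  0.895  0.059] tau7 1.102 yaw 28.69 F [-2.6 -1.3 -0.8] [0.6326 0.0316 0.1865] 11.85
```

tau7 is far less noisy than Tz, and it shows no contact yet. I'll continue and watch tau7.

carry_out --commands '[[[0,0,0.005,0,0,0.5],[0,0,0.005,0,0,0.5]]]'

```text
clock: 12.02
position: [0.6326, 0.0317, 0.186]
ee_rot: [0.554, 0.832, 0.0, -0.0]
ft_force: [-2.5, -0.2, 0.6]
grip_width: 0.314
grasp_force: 60.4
```

```bash
python3 t.py
```

```text
Tz [-0.155  0.866  0.158] tau7 1.098 yaw 22.7 F [-2.5 -0.2  0.6] [0.6326 0.0317 0.186 ] 12.0167
```

carry_out --commands '[[[0,0,0.006,0,0,0.5],[0,0,0.006,0,0,0.5]]]'

```text
clock: 12.18
position: [0.6327, 0.0318, 0.1856]
ee_rot: [0.597, 0.802, 0.0, -0.0]
ft_force: [-3.2, -0.0, 0.3]
grip_width: 0.317
grasp_force: 60.5
```

```bash
python3 t.py
```

```text
Tz [-0.112  0.95   0.122] tau7 1.085 yaw 16.71 F [-3.2 -0.   0.3] [0.6327 0.0318 0.1856] 12.1833
```

carry_out --commands '[[[0,0,0.006,0,0,0.5],[0,0,0.006,0,0,0.5]]]'

```text
clock: 12.35
position: [0.6328, 0.0319, 0.1852]
ee_rot: [0.638, 0.77, 0.0, -0.0]
ft_force: [-2.6, 0.7, 1.9]
grip_width: 0.317
grasp_force: 60.6
```

```bash
python3 t.py
```

```text
Tz [-0.137  0.923  0.108] tau7 1.065 yaw 10.71 F [-2.6  0.7  1.9] [0.6328 0.0319 0.1852] 12.35
```

carry_out --commands '[[[0,0,0.006,0,0,0.5]]]'

```text
clock: 12.43
position: [0.6328, 0.0319, 0.185]
ee_rot: [0.658, 0.753, 0.0, -0.0]
ft_force: [-2.6, -0.8, 1.2]
grip_width: 0.313
grasp_force: 60.6
```

```bash
python3 t.py
```

```text
Tz [-0.07   0.898  0.095] tau7 1.054 yaw 7.71 F [-2.6 -0.8  1.2] [0.6328 0.0319 0.185 ] 12.4333
```

carry_out --commands '[[[0,0,0.006,0,0,0.5]]]'

```text
clock: 12.52
position: [0.6329, 0.0319, 0.1849]
ee_rot: [0.677, 0.736, 0.0, -0.0]
ft_force: [-3.3, -0.3, 2.6]
grip_width: 0.314
grasp_force: 60.7
```

```bash
python3 t.py
```

```text
Tz [-0.009  0.888  0.108] tau7 1.043 yaw 4.72 F [-3.3 -0.3  2.6] [0.6329 0.0319 0.1849] 12.5167
```

tau7's slope breaks at about 19.5° yaw by 0.003 N m/deg, matching 0.168 N m/rad, and Tz is up about 0.04. That puts the foot at roughly 6 N now, so I'll turn about 4° more, relax within the play and check.

carry_out --commands '[[[0,0,0.003,0,0,0.4],[0,0,0.003,0,0,0.4]]]'

```text
clock: 12.68
position: [0.6329, 0.032, 0.1846]
ee_rot: [0.707, 0.707, 0.0, -0.0]
ft_force: [-3.2, -1.0, 1.2]
grip_width: 0.312
grasp_force: 60.6
```

```bash
python3 t.py
```

```text
Tz [-0.011  0.775  0.134] tau7 0.742 yaw -0.05 F [-3.2 -1.   1.2] [0.6329 0.032  0.1846] 12.6833
```

carry_out --commands '[[[0,0,0,0,0,0],[0,0,0,0,0,0],[0,0,0,0,0,-0.3],[0,0,0,0,0,-0.3],[0,0,0,0,0,-0.3],[0,0,0,0,0,0],[0,0,0,0,0,0]]]'

```text
clock: 13.27
position: [0.6329, 0.0317, 0.1843]
ee_rot: [0.673, 0.74, 0.0, -0.0]
ft_force: [-0.7, 0.8, -1.6]
grip_width: 0.308
grasp_force: 60.1
```

```bash
python3 t.py;python3 -c "
from h import *
print(get_obs()['joint_pos'].round(2))"
```

```text
Tz [0.03  0.317 0.053] tau7 0.233 yaw 5.42 F [-0.7  0.8 -1.6] [0.6329 0.0317 0.1843] 13.2667
[-0.86  0.54  1.06  1.5  -0.47  1.38  0.32]
```

carry_out --commands '[[[0,0,-0.3,0,0,0],[0,0,-0.6,0,0,0],[0,0,-0.8,0,0,0],[0,0,0,0,0,-1],[0,0,0,0,0,-1],[0,0,0,0,0,-1],[0,0,0,0,0,-1],[0,0,0,0,0,-1],[0,0,0,0,0,-1],[0,0,0,0,0,-1],[0,0,0,0,0,-1],[0,0,0,0,0,-1],[0,0,0,0,0,-1],[0,0,0,0,0,-1],[0,0,0,0,0,-1],[0,0,0,0,0,-1]]]'

```text
clock: 14.6
position: [0.6333, 0.0313, 0.2535]
ee_rot: [0.055, 0.998, 0.0, 0.001]
ft_force: [0.3, -0.0, -1.7]
grip_width: 0.314
grasp_force: 60.0
```

carry_out --commands '[[[0.36,-0.76,0,0,0,0],[0.36,-0.76,0,0,0,0],[0.36,-0.76,0,0,0,0],[0.36,-0.76,0,0,0,0],[0.36,-0.76,0,0,0,0],[0.36,-0.76,0,0,0,0],[0.36,-0.76,0,0,0,0],[0.36,-0.76,0,0,0,0],[0.36,-0.76,0,0,0,0],[0.36,-0.76,0,0,0,0],[0,0,0,0,0,0],[0,0,0,0,0,0],[0,0,0,0,0,0]]]'

```text
clock: 15.68
position: [0.4553, -0.2539, 0.253]
ee_rot: [0.058, 0.998, 0.0, 0.001]
ft_force: [0.3, 0.6, -2.0]
grip_width: 0.313
grasp_force: 60.2
```

```bash
python3 t.py;python3 - <<'E'
from h import *
print(get_obs()['joint_pos'].round(2));go([.4535,-.2527,.086],np.radians(83.6))
p=camera_params('wrist');im=camera('wrist');o=get_obs();im=im[:,:,::-1].copy();cv2.imwrite('pics/w4.png',im)
g=cv2.cvtColor(im,6);m=np.zeros_like(g);m[250:300,235:285]=cv2.inRange(g,120,255)[250:300,235:285]
c=max(cv2.findContours(m,0,2)[0],key=cv2.contourArea);e=cv2.minEnclosingCircle(c);print(e, onz('wrist',e[0],o['position'][2]-.0718+.13,p).round(4))
E
```

```text
Tz [ 0.024 -0.019 -0.003] tau7 0.042 yaw 83.35 F [ 0.3  0.6 -2. ] [ 0.4553 -0.2539  0.253 ] 15.6833
[-0.51  0.08  1.    1.69 -0.07  1.41  1.95]
pos [ 0.4553 -0.2539  0.253 ] shift [0.05 0.02 4.18] turnz -0.04144867495655823 tilt [ 0.01  0.01 -0.  ] yawy 83.35
((261.0, 286.4705810546875), 26.19144058227539) [ 0.4595 -0.2539  0.311 ]
```

Run:
```python
import cv2,numpy as np
a=cv2.imread('pics/w3.png')[180:340,180:340];b=cv2.imread('pics/w4.png')[180:340,180:340]
cv2.imwrite('pics/w34.png',cv2.resize(np.clip(np.hstack([a,b]).astype(float)*1.6,0,255).astype(np.uint8),(800,400),interpolation=2))
```

```text
(no output)
```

View pics/w34.png

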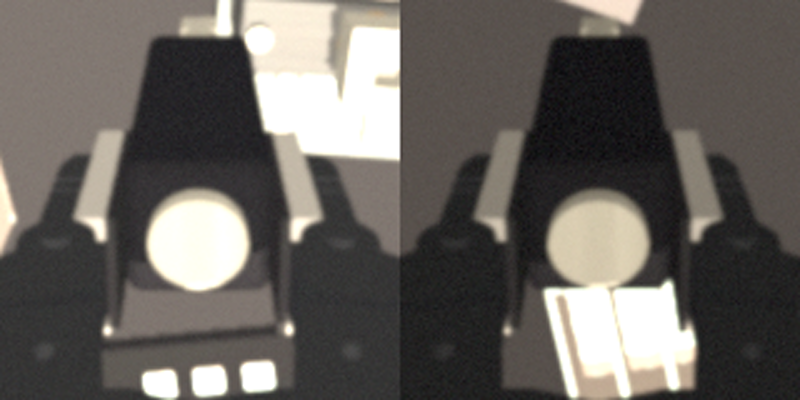

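The driver sits in the grip just as it did before insertion (right half against left), still upright. Lowering it into the stand.

carry_out --commands '[[[0.03,0.02,0.3,0,0,0],[0,0,0.5,0,0,0],[0,0,0.5,0,0,0],[0,0,0.5,0,0,0],[0,0,0.5,0,0,0],[0,0,0.5,0,0,0],[0,0,0.5,0,0,0],[0,0,0.5,0,0,0],[0,0,0.25,0,0,0],[0,0,0.08,0,0,0],[0,0,0,0,0,0],[0,0,0,0,0,0]]]'

```text
clock: 16.73
position: [0.4541, -0.2527, 0.0873]
ee_rot: [0.057, 0.998, -0.0, 0.0]
ft_force: [0.6, -0.1, -1.9]
grip_width: 0.315
grasp_force: 60.2
```

```bash
python3 t.py
```

```text
Tz [ 0.001 -0.055  0.019] tau7 0.032 yaw 83.44 F [ 0.6 -0.1 -1.9] [ 0.4541 -0.2527  0.0873] 16.7333
```

carry_out --commands '[[[0,0,0.03,0,0,0],[0,0,0.015,0,0,0],[0,0,0,0,0,0],[0,0,0,0,0,0]]]'

```text
clock: 17.07
position: [0.4543, -0.2529, 0.0859]
ee_rot: [0.057, 0.998, 0.0, 0.0]
ft_force: [-1.0, 1.6, 4.2]
grip_width: 0.315
grasp_force: 60.8
```

carry_out --commands '[[[0,0,0,0,0,0],[0,0,0,0,0,0],[0,0,0,0,0,0],[0,0,0,0,0,0],[0,0,0,0,0,0],[0,0,0,0,0,0],[0,0,0,0,0,0],[0,0,0,0,0,0]]]' --hand -1

```text
clock: 17.73
position: [0.4538, -0.253, 0.0854]
ee_rot: [0.058, 0.998, 0.0, 0.0]
ft_force: [-0.4, -0.5, 0.3]
grip_width: 1.0
grasp_force: 0.0
```

carry_out --commands '[[[0,0,-0.3,0,0,0],[0,0,-0.6,0,0,0],[0,0,-0.8,0,0,0],[0,0,-0.8,0,0,0],[0,0,-0.8,0,0,0],[0,0,0,0,0,0],[0,0,0,0,0,0]]]'

```text
clock: 18.32
position: [0.4547, -0.2535, 0.2195]
ee_rot: [0.058, 0.998, 0.0, 0.002]
ft_force: [0.5, 0.6, 0.3]
grip_width: 0.996
grasp_force: 0.0
```

```bash
python3 t.py
python3 - <<'E'
from h import *
p=camera_params('wrist');im=camera('wrist')[:,:,::-1].copy();cv2.imwrite('pics/w5.png',im)
u=proj('wrist',[.4535,-.2527,.144],p);print(u)
g=cv2.cvtColor(im,6);x,y=u.astype(int);m=np.zeros_like(g);m[y-20:y+20,x-20:x+20]=cv2.inRange(g,90,255)[y-20:y+20,x-20:x+20]
for c in cv2.findContours(m,0,2)[0]:
    if cv2.contourArea(c)>60:e=cv2.minEnclosingCircle(c);print(e,cv2.contourArea(c),onz('wrist',e[0],.144,p).round(4))
# tab & block from the top camera
t=camera('top')[:,:,::-1].copy();cv2.imwrite('pics/top1.png',t)
g=cv2.cvtColor(t,6);M=np.zeros_like(g);M[165:200,225:255]=cv2.inRange(g,225,255)[165:200,225:255]
for c in cv2.findContours(M,0,2)[0]:
    if cv2.contourArea(c)>15:
        r=cv2.minAreaRect(c);print('bright',np.round(r,1) if 0 else r,onz('top',r[0],.095).round(4))
f=np.radians(-10.3);d=np.array([np.cos(f),np.sin(f)]);pred=np.array([.6313,.0305])-.058*d;print('tab if block centred',pred, proj('top',[*pred,.095]))
E
```

```text
Tz [-0.015 -0.014 -0.018] tau7 -0.159 yaw 83.4 F [0.5 0.6 0.3] [ 0.4547 -0.2535  0.2195] 18.3167
[259.99952653 189.70982673]
((260.1590881347656, 189.69317626953125), 11.961456298828125) 410.0 [ 0.4535 -0.2526  0.144 ]
((276.0, 178.9250030517578), 10.124608993530273) 62.5 [ 0.4454 -0.2378  0.144 ]
((242.5, 177.8333282470703), 9.501557350158691) 109.5 [ 0.4411 -0.2666  0.144 ]
bright ((247.79615783691406, 188.0807647705078), (1.9295275211334229, 23.06662368774414), 15.255120277404785) [0.5456 0.0169 0.095 ]
bright ((237.1360321044922, 185.48316955566406), (16.59296226501465, 32.320648193359375), 14.74356460571289) [0.5511 0.0458 0.095 ]
tab if block centred [0.57423467 0.04087053] [239.53223216 177.22497965]
```

The driver is home (cap at (0.4535,-0.2526)). Next the tab: move above it and measure.

carry_out --commands '[[[-0.19,0.77,0,0,0,0],[-0.19,0.77,0,0,0,0],[-0.19,0.77,0,0,0,0],[-0.19,0.77,0,0,0,0],[-0.19,0.77,0,0,0,0],[-0.19,0.77,0,0,0,0],[-0.19,0.77,0.1,0,0,0],[-0.19,0.77,0.1,0,0,0],[-0.19,0.77,0.2,0,0,0],[-0.19,0.77,0.2,0,0,0.57],[0,0,0,0,0,0],[0,0,0,0,0,0],[0,0,0,0,0,0]]]'

```text
clock: 19.5
position: [0.5641, 0.0433, 0.1925]
ee_rot: [0.087, 0.996, -0.001, -0.001]
ft_force: [-0.4, -1.6, -0.6]
grip_width: 1.001
grasp_force: 0.0
```

```bash
python3 t.py
python3 - <<'E'
from h import *
p=camera_params('wrist');np.save('p6.npy',p,allow_pickle=True);im=camera('wrist')[:,:,::-1].copy();cv2.imwrite('pics/w6.png',im)
u=proj('wrist',[.56,.044,.095],p);print('guess',u)
g=cv2.cvtColor(im,6)
x,y=u.astype(int);print(np.array2string(cv2.resize(g[y-60:y+60,x-48:x+48],(24,30),interpolation=cv2.INTER_AREA),max_line_width=200), 'origin',x-48,y-60)
# bed far/near edges -> yaw
hs=cv2.cvtColor(im,cv2.COLOR_BGR2GRAY)
for th in(90,150,190,215,235):
    m=cv2.inRange(g,th,255)
    for c in cv2.findContours(m,0,2)[0]:
        r=cv2.minAreaRect(c)
        if cv2.contourArea(c)>300 and abs(r[0][0]-x)<80 and abs(r[0][1]-y)<90: print(th,cv2.contourArea(c),np.round(r[0],1),np.round(r[1],1),round(r[2],1))
E
```

```text
Tz [-0.03   0.01  -0.031] tau7 -0.075 yaw 79.97 F [-0.4 -1.6 -0.6] [0.5641 0.0433 0.1925] 19.5
guess [259.49037204 180.61909795]
[[179 208 208 214 209 178 138 145 147 144 155 177 210 217 218 215 213 188 175 137 144 166 211 216]
 [174 191 206 216 215 220 227 207 207 210 216 217 217 217 218 218 215 227 234 176 182 215 214 212]
 [176 158 174 214 216 230 254 240 216 205 194 201 202 206 216 217 210 246 253 223 214 210 173 165]
 [170 160 170 214 216 231 254 241 208 160 136 142 140 169 214 213 213 249 253 224 214 201 159 160]
 [201 186 202 215 216 230 254 230 145 135 134 135 136 139 157 148 191 250 253 223 215 215 187 178]
 [212 210 210 212 213 228 254 230 145 144 144 143 143 143 143 142 183 251 253 223 217 217 217 216]
 [211 211 209 213 214 229 254 243 216 208 193 192 191 191 206 206 214 253 252 221 217 217 216 217]
 [211 211 210 213 214 227 254 254 255 253 238 237 237 238 254 255 255 254 252 220 217 217 218 217]
 [210 210 207 210 213 226 254 254 255 254 195 183 184 185 229 255 255 254 251 222 219 218 218 218]
 [210 210 208 211 212 226 254 254 255 253 191 182 182 181 212 255 255 254 250 22
[... 1727 characters left out ...]
  68  69  72  68  70  69  69  71  71  77  76  74  77  79  68  63  63  64]
 [119 118 116 116 115 113  86  81  80  81  80  80  85  95  94  97 106 106 104 104 103 102 100  99]
 [149 149 149 149 149 148 113  93  92  95 103 111 116 117 115 117 150 153 153 154 154 154 153 153]] origin 211 120
90 5405.5 [258.5 260.5] [ 55. 115.] 90.0
90 11730.0 [260.5 171.5] [113. 115.] 90.0
150 2448.0 [257.7 265.1] [41.1 96.8] 86.7
150 627.0 [295. 248.] [24. 38.] 90.0
150 9912.0 [260.  171.5] [112. 111.] -0.0
190 1974.5 [257.4 265.2] [40.6 94.7] 85.6
190 8805.0 [260.5 172. ] [108. 111.] 90.0
215 6582.0 [266.8 172.7] [ 93.1 107.3] 0.9
235 1262.0 [255.9 269.4] [38.3 45.9] 70.0
235 3617.0 [260. 175.] [100.  54.] 90.0
```

Run:
```python
from h import *
p=np.load('p6.npy',allow_pickle=True).item();g=cv2.cvtColor(cv2.imread('pics/w6.png'),6)
print('col',g[130:172,255:265].mean(1).round(0).astype(int).tolist())
for r in(154,157):print('row',r,g[r,243:280].tolist())
f=np.radians(-10.2);d=np.array([np.cos(f),np.sin(f)]);n=np.array([-d[1],d[0]]);c=np.array([.6313,.0305])
for off in(-.004,0,.004):
    q=c+off*d
    for nm,a,z in(('endbot',-.07,.02),('endtop',-.07,.05),('facebot',-.064,.05),('facetop',-.064,.095),('topfar',-.052,.095)):
        print(off,nm,[proj('wrist',[*(q+a*d+s*n),z],p).round(1).tolist() for s in(-.01,.01)])
# fixture yaw: near end of bed edge & rails
m=cv2.inRange(g,120,255)
```

```text
col [200, 174, 151, 141, 138, 137, 136, 136, 135, 135, 135, 137, 144, 156, 164, 174, 200, 226, 237, 240, 239, 233, 214, 186, 170, 166, 166, 166, 174, 220, 252, 255, 255, 255, 255, 255, 255, 255, 255, 255, 255, 255]
row 154 [255, 255, 255, 255, 255, 255, 255, 251, 217, 179, 169, 167, 169, 170, 170, 169, 171, 169, 170, 171, 171, 170, 170, 172, 177, 206, 245, 255, 255, 255, 255, 255, 255, 255, 255, 254, 254]
row 157 [255, 255, 255, 255, 255, 255, 255, 246, 203, 172, 167, 166, 166, 166, 167, 166, 166, 167, 166, 167, 167, 166, 166, 166, 167, 177, 222, 252, 255, 255, 255, 255, 255, 255, 255, 254, 253]
-0.004 endbot [[250.5, 163.3], [267.3, 163.3]]
-0.004 endtop [[249.7, 168.7], [268.0, 168.8]]
-0.004 facebot [[249.7, 174.1], [268.0, 174.2]]
-0.004 facetop [[248.2, 185.2], [269.3, 185.3]]
-0.004 topfar [[248.3, 197.2], [269.1, 197.3]]
0 endbot [[250.5, 166.6], [267.3, 166.6]]
0 endtop [[249.7, 172.3], [268.0, 172.4]]
0 facebot [[249.7, 177.7], [267.9, 177.7]]
0 facetop [[248.3, 189.3], [269.2, 189.3]]
0 topfar [[248.4, 201.2], [269.1, 201.3]]
0.004 endbot [[250.5, 169.9], [267.2, 169.9]]
0.004 endtop [[249.7, 175.9], [267.9, 176.0]]
0.004 facebot [[249.7, 181.2], [267.9, 181.3]]
0.004 facetop [[248.3, 193.3], [269.2, 193.3]]
0.004 topfar [[248.4, 205.1], [269.0, 205.2]]
```

From the edges (end-top row 146, tab face rows 152–159, tab columns 251–269), the block lies 29 mm towards the tab end. That puts the tab at about (0.546, 0.047).

carry_out --commands '[[[0.46,0.01,0,0,0,0],[0,0,0.6,0,0,0],[0,0,0.7,0,0,0],[0,0,0.7,0,0,0],[0,0,0.6,0,0,0],[0,0,0.4,0,0,0],[0,0,0.2,0,0,0],[0,0,0,0,0,0],[0,0,0,0,0,0],[0,0,0,0,0,0]]]'

```text
clock: 20.38
position: [0.5475, 0.0476, 0.0667]
ee_rot: [0.088, 0.996, 0.0, 0.001]
ft_force: [0.4, 1.0, 0.1]
grip_width: 1.003
grasp_force: 0.0
```

carry_out --commands '[[[0,0,0,0,0,0],[0,0,0,0,0,0],[0,0,0,0,0,0],[0,0,0,0,0,0],[0,0,0,0,0,0],[0,0,0,0,0,0],[0,0,0,0,0,0],[0,0,0,0,0,0],[0,0,0,0,0,0],[0,0,0,0,0,0]]]' --hand 1 --force 45

```text
clock: 21.22
position: [0.5466, 0.0479, 0.0654]
ee_rot: [0.087, 0.996, 0.0, -0.0]
ft_force: [0.0, -0.6, 0.2]
grip_width: 0.003
grasp_force: 0.0
```

```bash
python3 t.py
```

```text
Tz [-0.019  0.008  0.015] tau7 -0.0 yaw 79.98 F [ 0.  -0.6  0.2] [0.5466 0.0479 0.0654] 21.2167
```

The gripper shut on nothing, so that patch isn't the tab where I assumed. I'll triangulate the tab's top from the scene crop I already viewed (top face near (225,119) there).

Run:
```python
from h import *
f=np.radians(-10.2);d=np.array([np.cos(f),np.sin(f)]);n=np.array([-d[1],d[0]]);c=np.array([.6313,.0305])
def F(X):return ((X[:2]-c)@d).round(4),((X[:2]-c)@n).round(4)
S=lambda u,z:onz('scene',(248+u[0]/6.667,161+u[1]/6.667),z)
for nm,u,z in(('tabtop',(226,119),.095),('block nearcorner top',(465,410),.05),('block right corner',(542,352),.05),('head',(420,140),.13),('blk -x left corner top',(165,235),.05)):
    print(nm,S(u,z).round(4),F(S(u,z)))
p3=np.load('p3.npy',allow_pickle=True).item()
W=lambda u,z:onz('wrist',(u[0]/1.5625,u[1]/1.5625),z,p3)
for nm,u in(('patch',(514,177)),('right bit',(541,180))):print(nm,[F(W(u,z)) for z in(.05,.095)])
T=lambda u,z:onz('top',(u[0]*.64,u[1]*.64),z)
print('top tab',F(T((373,287),.095)))
g=cv2.cvtColor(cv2.imread('pics/w3.png'),6);print(np.array2string(g[98:134:1,314:354:2],max_line_width=200))
```

```text
tabtop [0.5489 0.0469 0.095 ] (np.float64(-0.084), np.float64(0.0015))
block nearcorner top [0.6702 0.0034 0.05  ] (np.float64(0.0431), np.float64(-0.0198))
block right corner [0.6763 0.0451 0.05  ] (np.float64(0.0417), np.float64(0.0224))
head [0.6364 0.0241 0.13  ] (np.float64(0.0061), np.float64(-0.0054))
blk -x left corner top [0.5351 0.0297 0.05  ] (np.float64(-0.0945), np.float64(-0.0178))
patch [(np.float64(-0.0876), np.float64(-0.0012)), (np.float64(-0.0886), np.float64(-0.0116))]
right bit [(np.float64(-0.0869), np.float64(0.019)), (np.float64(-0.088), np.float64(0.006))]
top tab (np.float64(-0.0758), np.float64(-0.0021))
[[134 133 133 133 132 133 133 133 134 140 159 170 166 159 184 181 175 249 252 251]
 [132 133 134 132 134 133 132 133 134 135 138 143 142 138 177 170 183 250 252 251]
 [136 136 135 134 133 134 132 134 134 133 134 133 133 133 176 162 189 250 252 251]
 [142 155 154 147 141 139 137 135 134 133 133 133 132 133 178 163 199 251 252 250]
 [167 218 219 213 188 167 157 150 143 138 137 138 136 138 179 165 210 251 252 250]
 [199 252 252 252 239 213 198 187 178 169 169 
[... 1827 characters left out ...]
55 255 255 255 255 254 251 230 211]
 [255 255 255 255 255 255 255 255 255 255 255 255 255 255 255 255 254 250 226 212]
 [255 255 255 255 255 255 255 255 255 255 255 255 255 255 255 255 254 250 225 212]
 [255 255 255 255 255 255 255 255 255 255 255 255 255 255 255 255 254 250 222 210]
 [255 255 255 255 255 255 255 255 255 255 255 255 255 255 255 255 253 248 220 211]
 [255 255 255 255 255 255 255 255 255 255 255 255 255 255 255 255 253 248 219 211]
 [255 255 255 255 255 255 255 255 255 255 255 255 255 255 255 255 253 246 218 211]
 [255 255 255 255 255 255 255 255 255 255 255 255 255 255 255 255 253 244 217 210]
 [255 255 255 255 255 255 255 255 255 255 255 255 255 255 255 255 253 242 214 209]]
```

carry_out --commands '[[[0,0,-0.6,0,0,0],[0,0,-0.8,0,0,0],[0,0,-0.8,0,0,0],[0,0,-0.8,0,0,0],[-0.46,0,-0.18,0,0,0],[0,0,0,0,0,0],[0,0,0,0,0,0],[0,0,0,0,0,0],[0,0,0,0,0,0]]]' --hand -1

```text
clock: 21.97
position: [0.5637, 0.0447, 0.1915]
ee_rot: [0.087, 0.996, -0.0, -0.001]
ft_force: [-0.5, 0.4, 0.0]
grip_width: 1.004
grasp_force: 0.0
```

```bash
python3 t.py
python3 - <<'E'
from h import *
p=camera_params('wrist');p6=np.load('p6.npy',allow_pickle=True).item();print(np.abs(p['R']-p6['R']).max(),(p['t']-p6['t']).round(4))
np.save('p7.npy',p,allow_pickle=True);im=camera('wrist')[:,:,::-1].copy();cv2.imwrite('pics/w7.png',im);g=cv2.cvtColor(im,6)
g6=cv2.cvtColor(cv2.imread('pics/w6.png'),6)
for G in(g6,g):print(np.array2string(cv2.resize(G[110:230,190:330],(28,30),interpolation=cv2.INTER_AREA),max_line_width=220))
s=camera('scene')[:,:,::-1];cv2.imwrite('pics/sc7.png',s)
E
```

```text
Tz [ 0.047  0.03  -0.002] tau7 -0.003 yaw 79.98 F [-0.5  0.4  0. ] [0.5637 0.0447 0.1915] 21.9667
0.0009931952283016784 [-0.0013  0.0008 -0.0007]
[[ 60  72  59  54  54  54  54  54  53  53  53  53  53  52  53  52  52  52  52  51  51  56  51  53  62  77  77  78]
 [ 77  78  81 112 120 116 119 120 114 114 113 113 111 109 115 120 107 105 110 102  98 104 119 102 113 104  77  77]
 [ 77  78  88 132 170 181 187 193 155 136 137 136 137 153 196 212 197 196 201 147 134 152 210 199 208 145  77  77]
 [ 78  77  98 150 165 209 215 215 205 170 178 175 191 208 217 218 218 210 189 168 156 203 216 218 216 141  78  78]
 [ 78  78 101 188 182 167 202 216 227 251 223 217 216 217 216 217 217 216 252 229 200 214 190 204 216 130  78  78]
 [ 78  77 100 204 175 159 188 216 227 254 228 197 158 167 166 212 217 216 253 237 215 193 159 175 215 122  77  77]
 [ 78  78  96 202 189 166 198 217 228 254 211 158 134 136 138 183 186 210 254 236 215 203 163 177 215 120  78  77]
 [ 78  78  92 199 210 206 213 214 226 254 189 136 136 135 136 138 136 197 254 235 216 216 205 210 215 112  78  77]
 [ 78  78  88 196 211 210 209 213 
[... 5247 characters left out ...]
  78  78]
 [ 78  78  79 163 128 122 125 134 147 188 229 239 238 238 239 250 254 212 169 135 134 130 169 212 100  78  78  78]
 [ 78  78  79 152  83  66  77 131 147 188 226 239 238 238 238 240 239 199 168 135 107  73  88 197  99  78  78  78]
 [ 78  78  78 136  68  63  73 131 147 188 226 238 238 238 238 238 237 197 166 135  97  62  64 151  94  78  78  78]
 [ 78  78  78  85  63  63  71 132 147 188 226 238 223 205 217 237 237 195 164 135  93  61  63  90  83  78  78  78]
 [ 78  77  77  64  63  62  75 179 179 188 224 214 174 181 175 198 236 194 175 170  94  60  63  63  75  78  78  78]
 [ 78  78  74  62  63  62  70 134 137 132 158 132 132 129 140 139 175 147 159 168  94  60  64  64  72  78  78  77]]
```

Run:
```python
from h import *
p=np.load('p6.npy',allow_pickle=True).item()
f=np.radians(-10.2);d=np.array([np.cos(f),np.sin(f)]);n=np.array([-d[1],d[0]]);c=np.array([.6313,.0305])
F=lambda u,z:(((onz('wrist',u,z,p)[:2]-c)@d).round(4),((onz('wrist',u,z,p)[:2]-c)@n).round(4))
print('portal near edge',F((220,192),.094));print('bed end',F((250,115.5),.02));print('block end',F((260,146),.05),F((260,142),.02))
print('patch bottom edge z.05',F((260,159),.05),'z.095',F((260,159),.095),'top edge',F((260,152),.05))
print('tcp6', ((np.array([.5466,.0479])-c)@d).round(4),((np.array([.5466,.0479])-c)@n).round(4))
P=camera_params('scene');g=cv2.cvtColor(cv2.imread('pics/sc7.png'),6)
s0=cv2.cvtColor(cv2.imread('pics/scene0.png'),6)
for G in(s0,g):
    print(np.array2string(G[172:214:2,268:300:2],max_line_width=200))
q=c-.087*d
for z in(.05,.095):print(z,proj('scene',[*q,z]))
```

```text
portal near edge (np.float64(-0.0608), np.float64(-0.0372))
bed end (np.float64(-0.1289), np.float64(-0.0103))
block end (np.float64(-0.0988), np.float64(0.0011)) (np.float64(-0.0991), np.float64(0.0012))
patch bottom edge z.05 (np.float64(-0.0848), np.float64(0.0012)) z.095 (np.float64(-0.0932), np.float64(0.001)) top edge (np.float64(-0.0924), np.float64(0.0012))
tcp6 -0.0864 0.0021
[[ 73  74  74  75  78  73  75  75  75  75  74  71  55  53  57  63]
 [ 76  76  74  72  80  76  75  73  75  74  79  78  84  74  57  65]
 [ 77  77  73  80  75  74  65 104  92  67  74  74  76  77  73  75]
 [ 72  79  73  77  69 115 222 251 251 159  75  75  77  80  78  73]
 [ 74  72  76  72  94 235 248 229 163 123  71  79  75  80  74  76]
 [ 78  76  76  73  92 131 158 158 163 125  69  74  78  80  78  74]
 [ 73  70  78  72  91 134 152 163 166 124  76  81  77  81  77  80]
 [ 73  74  77  73  96 139 148 164 163 106  72  80  78  73  77  80]
 [ 73  81  80  76 104 136 149 163 164 119  76  76  76  82  79  82]
 [ 70  77  78  74 103 135 155 164 158 159 164 130  75  72  77  79]
 [ 79  75  80  68 102 141 155 162 158 227 
[... 1470 characters left out ...]
 231 245 235 183 161 170 101]
 [ 51  71 213 251 246 175 157 227 242 240 241 241 246 240 146 113]
 [ 77 149 139 160 245 246 241 241 241 240 242 245 231 125 117 121]
 [119 164 142 135 130 189 247 243 241 244 227 143 114 128 124 123]
 [213 166 125 133 139 130 140 217 248 217 121 119 177 213 205 122]
 [174 213 206 141 133 136 133 135 151 152  62 105 109 126 127 123]
 [101 116 192 214 178 133 136 136 139 104  64  65  75 114 130 124]
 [155 107 100 138 215 210 166 131 137 104  60  70  60  59  83 120]
 [161 161 145  95 104 174 215 204 146 100  66  66  60  67  67  68]
 [159 159 165 161 135  94 112 195 217 127  61  65  67  66  63  66]]
0.05 [280.18719496 194.53272112]
0.095 [280.50659825 178.6043072 ]
```

Nothing in the scene has moved, and all three cameras agree the tab is at about (0.546, 0.047). I'll repeat the grasp and check with the scene camera while lowered.

carry_out --commands '[[[0.45,0.01,0,0,0,0],[0,0,0.6,0,0,0],[0,0,0.7,0,0,0],[0,0,0.7,0,0,0],[0,0,0.6,0,0,0],[0,0,0.4,0,0,0],[0,0,0.2,0,0,0],[0,0,0,0,0,0],[0,0,0,0,0,0],[0,0,0,0,0,0]]]'

```text
clock: 22.9
position: [0.5478, 0.0483, 0.0657]
ee_rot: [0.087, 0.996, 0.0, 0.001]
ft_force: [-0.1, 0.1, 0.9]
grip_width: 1.007
grasp_force: 0.0
```

```bash
python3 t.py
python3 - <<'E'
from h import *
o=get_obs();p=camera_params('wrist');im=camera('wrist')[:,:,::-1].copy();cv2.imwrite('pics/w8.png',im);g=cv2.cvtColor(im,6)
u=proj('wrist',o['position'],p);print('tcp px',u,'tabtop px',proj('wrist',[.5463,.0465,.095],p))
print(np.array2string(cv2.resize(g[120:300,160:360],(25,30),interpolation=cv2.INTER_AREA),max_line_width=200))
E
```

```text
Tz [ 0.027 -0.036 -0.087] tau7 0.002 yaw 79.98 F [-0.1  0.1  0.9] [0.5478 0.0483 0.0657] 22.9
tcp px [259.66953431 226.06297734] tabtop px [256.18283707 245.97349454]
[[ 48  49  49  48  49  49  49  49  49  49  48  49  49  49  49  49  49  50  52  49  49  49  62  75  75]
 [ 48  48  49  49  49  49  49  49  49  49  49  49  49  49  49  49  49  49  49  49  49  49  53  74  75]
 [ 49  48  49  49  49  49  49  49  49  49  49  49  49  49  49  49  49  49  49  49  49  49  57  75  75]
 [ 49  50  59  61  61  60  60  60  59  59  58  58  57  56  56  56  55  55  54  54  53  52  59  75  75]
 [ 49  83 114 114 114 114 114 113 114 113 113 111 111 109 108 107 106 106 116 102 101 100  96  77  75]
 [ 49  88 126 126 127 127 128 129 129 130 129 129 129 128 128 127 128 128 130 128 126 126 124  80  75]
 [ 58  89 126 125 126 128 127 130 130 129 129 129 128 129 129 127 127 128 127 128 128 128 124  78  75]
 [ 75  95 124 111 110 127 128 175 156 128 129 129 128 128 129 131 194 148 126 126 113 126 122  76  75]
 [ 75 112 127  94  98 145 157 183 159 130 128 130 129 140 183 158 186 164 140 111  94 156 155  76  75]
 [ 75 
[... 1457 characters left out ...]
 134 130 200 252 255 255 255 255 255 255 253 237 144 146 139 198 182  75  42  26]
 [ 28  46 126 132 127 127 128 177 229 255 255 255 255 255 255 248 207 130 130 129 192 169  75  38  27]
 [ 27  44 119 135 127 128 128 152 207 255 255 255 252 255 255 229 165 129 129 130 189 160  74  35  27]
 [ 27  46 114 115  88  96 127 150 205 255 250 241 234 250 255 225 163 129 113 103 167 150  74  37  26]
 [ 28  54 107  97  60  67 126 150 195 239 234 232 233 243 255 220 161 129  80  60  95 139  74  46  27]
 [ 30  68  96  72  60  64 125 149 190 232 232 232 232 234 238 204 159 127  75  60  66 118  74  61  26]
 [ 41  74  71  60  60  63 154 163 192 232 232 232 232 232 232 202 163 145  71  59  60  75  74  72  33]]
```

carry_out --commands '[[[0,0,0,0,0,0],[0,0,0,0,0,0],[0,0,0,0,0,0],[0,0,0,0,0,0],[0,0,0,0,0,0],[0,0,0,0,0,0],[0,0,0,0,0,0],[0,0,0,0,0,0]]]' --hand 1 --force 45

```text
clock: 23.62
position: [0.5471, 0.0482, 0.0646]
ee_rot: [0.087, 0.996, 0.0, -0.0]
ft_force: [-0.5, -0.5, 0.2]
grip_width: -0.002
grasp_force: 0.0
```

```bash
python3 t.py
python3 - <<'E'
from h import *
o=get_obs();print(o['grip_width'],o['grasp_force']);im=camera('wrist')[:,:,::-1].copy();cv2.imwrite('pics/w9.png',im);g=cv2.cvtColor(im,6)
print(np.array2string(cv2.resize(g[120:300,160:360],(25,30),interpolation=cv2.INTER_AREA),max_line_width=200))
cv2.imwrite('pics/sc9.png',camera('scene')[:,:,::-1])
E
```

```text
Tz [ 0.012 -0.025 -0.024] tau7 -0.0 yaw 79.98 F [-0.5 -0.5  0.2] [0.5471 0.0482 0.0646] 23.6167
-0.0016719214307396593 0.0
[[ 84  60  55  56  55  56  56  56  56  55  55  55  56  56  55  56  56  57  63  56  66  85  84  84  85]
 [ 84  64  56  56  56  56  55  56  56  56  56  56  56  56  56  56  56  56  56  55  63  85  85  84  84]
 [ 85  66  56  56  56  56  55  56  56  56  56  56  56  56  56  56  56  56  56  56  67  83  85  85  85]
 [ 85  66  61  62  62  61  61  61  60  60  59  59  59  58  58  58  57  57  57  57  60  60  78  85  84]
 [ 85  97 117 118 118 118 117 116 116 115 114 112 112 109 109 108 107 105 103 101 100 110 117  89  85]
 [ 85 112 141 141 143 143 144 144 145 145 145 144 145 143 143 143 143 143 142 142 140 190 221 111  85]
 [ 85 110 142 141 142 143 142 142 143 145 144 144 144 144 145 143 142 143 143 143 143 205 223 104  85]
 [ 85 121 158 133 130 143 144 187 171 144 145 144 144 144 144 143 188 168 142 147 169 215 222  97  85]
 [ 85 131 215 146 119 150 144 196 179 145 144 145 145 146 167 144 203 178 197 183 168 200 216  91  85]
 [ 85 126 220 178 175 217 194 201 180 145 143 145 
[... 1413 characters left out ...]
 169 158 219 193  39  92 123  53 128  78  41 222 184 181 178 218 209  87  84  84]
 [ 84  85 144 148 142 143 142 199 153  39  81 144  64 144  68  39 180 146 146 145 207 200  85  84  84]
 [ 84  84 133 138 136 143 143 157  58  41  41  92  76  75  40  41  67 142 145 145 190 177  84  84  84]
 [ 84  76  57  45  51 112 140  98  39  44  41  43  55  40  42  43  39 108 139 106  51  47  53  78  84]
 [ 64  41  42  45  39  47  56  40  38  38  39  40  53  39  38  39  38  41  50  43  39  45  41  43  70]
 [ 39  38  39  40  41  39  39  39  38  38  38  41  52  38  38  39  38  38  39  39  40  40  38  38  39]
 [ 38  38  38  43  47  40  37  38  38  38  38  41  51  39  38  38  37  37  38  40  46  41  38  38  38]]
```

Run:
```python
from h import *
p6=np.load('p6.npy',allow_pickle=True).item();p8=camera_params('wrist')
# w8 open pose slightly differs (+0.7mm x); shift t accordingly
p8={**p8,'t':p8['t']-p8['R']@np.array([.0007,.0001,.0011])}
g8=cv2.cvtColor(cv2.imread('pics/w8.png'),6);g9=cv2.cvtColor(cv2.imread('pics/w9.png'),6);g6=cv2.cvtColor(cv2.imread('pics/w6.png'),6)
print('w8 col',list(enumerate(g8[190:262,250:262].mean(1).astype(int),190)))
print('w6 col',list(enumerate(g6[138:168,255:263].mean(1).astype(int),138)))
f=np.radians(-10.2);d=np.array([np.cos(f),np.sin(f)]);c=np.array([.6313,.0305])
def tri(u6,u8):
    A=[];b=[]
    for n_,u,p in(('wrist',u6,p6),('wrist',u8,p8)):
        o,r=ray(n_,u,p);r/=np.linalg.norm(r);P=np.eye(3)-np.outer(r,r);A.append(P);b.append(P@o)
    X=np.linalg.lstsq(np.vstack(A),np.hstack(b),rcond=None)[0];print(X.round(4),'F',((X[:2]-c)@d).round(4))
tri((260,152.3),(258,209));tri((260,159),(258,234))
```

```text
w8 col [(190, np.int64(161)), (191, np.int64(161)), (192, np.int64(161)), (193, np.int64(160)), (194, np.int64(161)), (195, np.int64(160)), (196, np.int64(162)), (197, np.int64(171)), (198, np.int64(195)), (199, np.int64(219)), (200, np.int64(229)), (201, np.int64(233)), (202, np.int64(233)), (203, np.int64(233)), (204, np.int64(233)), (205, np.int64(233)), (206, np.int64(228)), (207, np.int64(212)), (208, np.int64(185)), (209, np.int64(166)), (210, np.int64(160)), (211, np.int64(160)), (212, np.int64(161)), (213, np.int64(160)), (214, np.int64(161)), (215, np.int64(160)), (216, np.int64(161)), (217, np.int64(160)), (218, np.int64(160)), (219, np.int64(160)), (220, np.int64(161)), (221, np.int64(161)), (222, np.int64(161)), (223, np.int64(161)), (224, np.int64(160)), (225, np.int64(161)), (226, np.int64(160)), (227, np.int64(161)), (228, np.int64(160)), (229, np.int64(161)), (230, np.int64(160)), (231, np.int64(160)), (232, np.int64(161)), (233, np.int64(162)), (234, np.int64(170)), (235, np.int64(192)), (236, np.int64(216)), (237, np.int64(228)), (238, np.int64(232)), (239, np.int64
[... 524 characters left out ...]
39, np.int64(135)), (140, np.int64(135)), (141, np.int64(137)), (142, np.int64(144)), (143, np.int64(156)), (144, np.int64(164)), (145, np.int64(174)), (146, np.int64(200)), (147, np.int64(226)), (148, np.int64(237)), (149, np.int64(239)), (150, np.int64(239)), (151, np.int64(233)), (152, np.int64(213)), (153, np.int64(185)), (154, np.int64(169)), (155, np.int64(166)), (156, np.int64(166)), (157, np.int64(166)), (158, np.int64(174)), (159, np.int64(220)), (160, np.int64(252)), (161, np.int64(255)), (162, np.int64(255)), (163, np.int64(255)), (164, np.int64(255)), (165, np.int64(255)), (166, np.int64(255)), (167, np.int64(255))]
[0.5402 0.0483 0.0546] F -0.0928
[0.54   0.0483 0.0937] F -0.093
```

Triangulating between the two wrist views confirms the tab face (z 0.054–0.094, about 6 mm behind the axis). The shut fingertips appear over the tab's top edge, so in effect they were too high. I'll open, go 20 mm lower and close again.

carry_out --commands '[[[0,0,0,0,0,0],[0,0,0,0,0,0],[0,0,0,0,0,0],[0,0,0,0,0,0],[0,0,0,0,0,0],[0,0,0,0,0,0],[0,0,0,0,0,0],[0,0,0,0,0,0]]]' --hand -1

```text
clock: 24.38
position: [0.5471, 0.0482, 0.0646]
ee_rot: [0.087, 0.996, 0.0, -0.0]
ft_force: [-0.0, -0.1, -0.7]
grip_width: 1.003
grasp_force: 0.0
```

carry_out --commands '[[[0,-0.02,0.15,0,0,0],[0,0,0.15,0,0,0],[0,0,0.15,0,0,0],[0,0,0.05,0,0,0],[0,0,0,0,0,0],[0,0,0,0,0,0]]]'

```text
clock: 24.88
position: [0.5468, 0.0473, 0.0444]
ee_rot: [0.087, 0.996, -0.0, -0.0]
ft_force: [0.5, -0.5, -0.1]
grip_width: 0.998
grasp_force: 0.0
```

```bash
python3 t.py
```

```text
Tz [-0.003 -0.029  0.003] tau7 0.022 yaw 79.97 F [ 0.5 -0.5 -0.1] [0.5468 0.0473 0.0444] 24.8833
```

carry_out --commands '[[[0,0,0,0,0,0],[0,0,0,0,0,0],[0,0,0,0,0,0],[0,0,0,0,0,0],[0,0,0,0,0,0],[0,0,0,0,0,0],[0,0,0,0,0,0],[0,0,0,0,0,0]]]' --hand 1 --force 30

```text
clock: 25.55
position: [0.547, 0.0473, 0.0448]
ee_rot: [0.087, 0.996, 0.0, 0.0]
ft_force: [-2.2, -1.0, 4.0]
grip_width: 0.225
grasp_force: 30.6
```

```bash
python3 t.py
```

```text
Tz [-0.15   0.443 -0.035] tau7 0.054 yaw 79.97 F [-2.2 -1.   4. ] [0.547  0.0473 0.0448] 25.55
```

The grip is on the tab (19 mm). Now draw it out gently and feel the drag.

carry_out --commands '[[[0,0,0,0,0,0],[0,0,0,0,0,0],[0.03,0,0,0,0,0],[0.03,0,0,0,0,0],[0.03,0,0,0,0,0],[0.03,0,0,0,0,0],[0.03,0,0,0,0,0],[0.03,0,0,0,0,0]]]' --force 50

```text
clock: 26.22
position: [0.5417, 0.0483, 0.0449]
ee_rot: [0.087, 0.996, -0.0, 0.002]
ft_force: [8.8, -0.8, -5.9]
grip_width: 0.219
grasp_force: 48.9
```

```bash
python3 t.py
```

```text
Tz [-0.291 -1.843 -0.006] tau7 0.053 yaw 79.97 F [ 8.8 -0.8 -5.9] [0.5417 0.0483 0.0449] 26.2167
```

carry_out --commands '[[[0.03,0,0,0,0,0],[0.03,0,0,0,0,0],[0.03,0,0,0,0,0]]]'

```text
clock: 26.47
position: [0.5381, 0.049, 0.0449]
ee_rot: [0.087, 0.996, -0.0, 0.002]
ft_force: [8.7, -1.5, -4.9]
grip_width: 0.219
grasp_force: 48.9
```

```bash
python3 t.py
```

```text
Tz [-0.382 -1.809  0.008] tau7 0.048 yaw 79.97 F [ 8.7 -1.5 -4.9] [0.5381 0.049  0.0449] 26.4667
```

carry_out --commands '[[[0.03,0,0,0,0,0],[0.03,0,0,0,0,0],[0.03,0,0,0,0,0],[0.02,0,0,0,0,0]]]'

```text
clock: 26.8
position: [0.5338, 0.0498, 0.0449]
ee_rot: [0.087, 0.996, -0.0, 0.002]
ft_force: [8.4, -1.2, -4.9]
grip_width: 0.217
grasp_force: 48.9
```

```bash
python3 t.py
```

```text
Tz [-0.324 -1.851  0.011] tau7 0.018 yaw 79.97 F [ 8.4 -1.2 -4.9] [0.5338 0.0498 0.0449] 26.8
```

It slides steadily at about 9 N while the grip lifts with about 5 N, which fits a foot load near 7 N, and it has moved 13 mm. Release, back off and check.

carry_out --commands '[[[0,0,0,0,0,0],[0,0,0.01,0,0,0],[0,0,0,0,0,0]]]' --force 20

```text
clock: 27.05
position: [0.5336, 0.0498, 0.0449]
ee_rot: [0.087, 0.996, 0.0, 0.002]
ft_force: [6.5, -1.9, 1.0]
grip_width: 0.216
grasp_force: 49.8
```

carry_out --commands '[[[0,0,0,0,0,0],[0,0,0,0,0,0],[0,0,0,0,0,0],[0,0,0,0,0,0],[0,0,0,0,0,0],[0,0,0,0,0,0],[0,0,0,0,0,0],[0,0,0,0,0,0],[0,0,-0.4,0,0,0],[0,0,-0.8,0,0,0],[0,0,-0.8,0,0,0],[0,0,-0.8,0,0,0],[0,0,-0.7,0,0,0],[0,0,0,0,0,0],[0,0,0,0,0,0],[0,0,0,0,0,0]]]' --hand -1

```text
clock: 28.38
position: [0.5316, 0.0502, 0.1835]
ee_rot: [0.087, 0.996, 0.0, -0.0]
ft_force: [-0.5, 0.0, -0.7]
grip_width: 1.003
grasp_force: 0.0
```

```bash
python3 t.py
python3 - <<'E'
from h import *
p=camera_params('wrist');im=camera('wrist')[:,:,::-1].copy();cv2.imwrite('pics/w10.png',im);g=cv2.cvtColor(im,6)
f=np.radians(-10.2);d=np.array([np.cos(f),np.sin(f)]);c=np.array([.6313,.0305])
q=c-(.093+.0135)*d;u=proj('wrist',[*q,.07],p);print('expected face px',proj('wrist',[*q,.05],p),proj('wrist',[*q,.095],p))
x=int(u[0]);y=int(u[1]);print(list(zip(range(y-14,y+14),g[y-14:y+14,x-4:x+4].mean(1).astype(int).tolist())))
# scene camera: tab-top shift & stand/driver unchanged
s=camera('scene')[:,:,::-1].copy();cv2.imwrite('pics/sc10.png',s);s0=cv2.imread('pics/scene0.png')
T=cv2.cvtColor(s0,6)[174:192,272:290];R=cv2.matchTemplate(cv2.cvtColor(s,6)[164:202,252:305],T,5);_,v,_,l=cv2.minMaxLoc(R);print('tab px moved',l[0]-20,l[1]-10,v)
print('exp',proj('scene',[*(c-.0865*d),.095]),proj('scene',[*(c-.1*d),.095]))
D=cv2.absdiff(s,s0).max(2);print('driver/stand diff',D[195:280,95:180].mean().round(2),D[300:370,210:320].mean().round(2))
E
```

```text
Tz [0.019 0.027 0.027] tau7 -0.018 yaw 79.99 F [-0.5  0.  -0.7] [0.5316 0.0502 0.1835] 28.3833
expected face px [257.67943049 171.1487053 ] [257.52364172 182.2371482 ]
[(161, 161), (162, 167), (163, 169), (164, 172), (165, 191), (166, 223), (167, 237), (168, 241), (169, 241), (170, 237), (171, 225), (172, 198), (173, 176), (174, 170), (175, 169), (176, 168), (177, 169), (178, 169), (179, 170), (180, 172), (181, 199), (182, 243), (183, 254), (184, 255), (185, 255), (186, 255), (187, 255), (188, 255)]
tab px moved -4 -2 0.9447417855262756
exp [280.66236976 178.68462482] [276.4956472  176.53621371]
driver/stand diff 6.48 3.82
```

```bash
python3 -c "
from workcell import *
print(hand_in())"
```

```text
the job is handed in; nothing more can be done
None
```

The job is handed in at about 28 s of the 72 s: the stop is screwed down to an estimated 7–8 N on the block (inferred from joint torque and sliding drag, not measured directly), the driver is back upright in its stand, and the block is drawn about 13 mm out by its tab under a steady drag of about 9 N, after two tab grasps that closed on nothing because the fingers were too high.

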